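# Load and log in a rack of sample jars

### The job

Stand every sample jar upright in a pocket of the rack, one per pocket, and press each jar's snap lid down until it is fully home. When all are loaded and closed, take the barcode scanner, hold it steady with its sight on the middle of the rack's label from about 10 cm for a good two seconds, and put the scanner back on its cradle the way it was. Leave the reagent bottle, the tub and the marker alone.

Things in the scene. Friction and masses are not known exactly. Their poses are not given: they have to be found in the camera images.
- rack: grey plastic sample rack, a block 164 mm (its x) by 306 mm (its y) by 40 mm high, fixed on the bench. Origin: centre of its underside, z up. Six square pockets 56 mm wide and 34 mm deep (floor 6 mm above the bench), two along x by three along y, 80 mm apart, in its +y part; the flat end at -y, 66 mm wide, carries the barcode label
- rack_label (a point): middle of the rack's barcode label, a white paper label with black bars, 74 by 50 mm, lying flat face up on the rack's flat end, 40 mm above the bench. Axes as the rack's
- pocket1 (a point): middle of the floor of rack pocket 1 (rack frame: x -40 mm, y -47 mm, 6 mm above the bench; walls rise 34 mm above the floor). Any jar may go in any pocket
- pocket2 (a point): middle of the floor of rack pocket 2 (rack frame: x +40 mm, y -47 mm, 6 mm above the bench; walls rise 34 mm above the floor). Any jar may go in any pocket
- pocket3 (a point): middle of the floor of rack pocket 3 (rack frame: x -40 mm, y +33 mm, 6 mm above the bench; walls rise 34 mm above the floor). Any jar may go in any pocket
- pocket4 (a point): middle of the floor of rack pocket 4 (rack frame: x +40 mm, y +33 mm, 6 mm above the bench; walls rise 34 mm above the floor). Any jar may go in any pocket
- pocket5 (a point): middle of the floor of rack pocket 5 (rack frame: x -40 mm, y +113 mm, 6 mm above the bench; walls rise 34 mm above the floor). Any jar may go in any pocket
- pocket6 (a point): middle of the floor of rack pocket 6 (rack frame: x +40 mm, y +113 mm, 6 mm above the bench; walls rise 34 mm above the floor). Any jar may go in any pocket
- jar1: sample jar 1: upright amber glass cylinder with paper band, 46 mm across and 72 mm high to the rim, about 0.18 kg, standing loose on the bench to the left of the rack. Origin: centre of its underside, z up; bottom-heavy. May be absent. All jars are alike
- lid1 (a joint): how far jar1's white snap-in plug lid stands out above its seat, m: 0 = fully home on the rim, 0.008 = most. Flat top 43 mm across, 78 mm above the jar's underside when home, up to 86 mm when not. It slides only along the jar's axis, stays where it is and does not come off; it yields slowly to a downward push of about 7 to 9 N and stops hard at 0
- jar2: sample jar 2: upright amber glass cylinder with paper band, 46 mm across and 72 mm high to the rim, about 0.18 kg, standing loose on the bench to the left of the rack. Origin: centre of its underside, z up; bottom-heavy. May be absent. All jars are alike
- lid2 (a joint): how far jar2's white snap-in plug lid stands out above its seat, m: 0 = fully home on the rim, 0.008 = most. Flat top 43 mm across, 78 mm above the jar's underside when home, up to 86 mm when not. It slides only along the jar's axis, stays where it is and does not come off; it yields slowly to a downward push of about 7 to 9 N and stops hard at 0
- jar3: sample jar 3: upright amber glass cylinder with paper band, 46 mm across and 72 mm high to the rim, about 0.18 kg, standing loose on the bench to the left of the rack. Origin: centre of its underside, z up; bottom-heavy. May be absent. All jars are alike
- lid3 (a joint): how far jar3's white snap-in plug lid stands out above its seat, m: 0 = fully home on the rim, 0.008 = most. Flat top 43 mm across, 78 mm above the jar's underside when home, up to 86 mm when not. It slides only along the jar's axis, stays where it is and does not come off; it yields slowly to a downward push of about 7 to 9 N and stops hard at 0
- jar4: sample jar 4: upright amber glass cylinder with paper band, 46 mm across and 72 mm high to the rim, about 0.18 kg, standing loose on the bench to the left of the rack. Origin: centre of its underside, z up; bottom-heavy. May be absent. All jars are alike
- lid4 (a joint): how far jar4's white snap-in plug lid stands out above its seat, m: 0 = fully home on the rim, 0.008 = most. Flat top 43 mm across, 78 mm above the jar's underside when home, up to 86 mm when not. It slides only along the jar's axis, stays where it is and does not come off; it yields slowly to a downward push of about 7 to 9 N and stops hard at 0
- jar5: sample jar 5: upright amber glass cylinder with paper band, 46 mm across and 72 mm high to the rim, about 0.18 kg, standing loose on the bench to the left of the rack. Origin: centre of its underside, z up; bottom-heavy. May be absent. All jars are alike
- lid5 (a joint): how far jar5's white snap-in plug lid stands out above its seat, m: 0 = fully home on the rim, 0.008 = most. Flat top 43 mm across, 78 mm above the jar's underside when home, up to 86 mm when not. It slides only along the jar's axis, stays where it is and does not come off; it yields slowly to a downward push of about 7 to 9 N and stops hard at 0
- scanner: cordless barcode scanner, 0.26 kg, loose on its cradle. Origin: mid-head, 5 mm ahead of the centre of mass, 105 mm above the bench: grip here or 5 mm higher, from above, across the head (along y). Grey head 90x46 (y)x42 mm points +x and 35 deg down, from -24 to +66 mm along that slope; top edge 31 mm above origin. Black handle runs -x and 35 deg down, 115 mm, 34 mm wide; its end is 78 mm below origin
- scanner_window (a point): middle of the window at the head's nose, 55 mm ahead (+x) of and 39 mm below the scanner's origin. Its x axis is the line of sight, out of the window: forward and 35 degrees below horizontal while the scanner is upright. It reads by itself, without a trigger, a label in the middle of its view 50 to 200 mm from the window
- cradle: black charging cradle, fixed, base 190 by 90 mm. Origin: on the bench right under the scanner's origin when that is home; +x is where the scanner looks. A ridge, one slope under the head and one under the handle, and two low cheeks with 3 mm play beside the handle; the scanner lifts straight up and lowers straight down, same way round, its origin then 105 mm above the cradle's
- reagent: bystander: amber reagent bottle with black cap, 68 mm across, 135 mm high; origin at the centre of its underside. To be left alone
- tub: bystander: low white screw-top tub, 72 mm across, 75 mm high; origin at the centre of its underside. To be left alone
- marker: bystander: marker pen lying on the bench, 120 mm long (its x), 16 mm thick. To be left alone
Mind the look-alikes: they are no part of the job. What is shaped like the jar5 but blue or green is not meant. What is shaped like the jar3 but purple is not meant.

How it is judged:
By the outcome, as a careful person would: the job done as asked, in the order asked, and still so for the second after the job is handed in, with the robot touching nothing.
Of jar1, jar2, jar3, jar4, jar5 only 3 to 5 are there at a start; the rules pass over those that are not, and their reading is None.
At some moment in a run one of jar1, jar2, jar3, jar4, jar5 may be knocked a few centimetres aside while the robot is not near it.
It also fails if it takes over 210 s, if anything falls off the work surface, if the arm or the gripper's body presses on something with over 40 N, if the wrist force passes 120 N, or if a joint passes its speed limit or range.

### The arm

A 6-joint arm with a two-finger parallel gripper is mounted at the origin on the work surface. World frame = base frame: x ahead of the robot, y to its left, z up, the work surface at z = 0. Lengths are in m, angles in rad, forces in N, time in s.
With the tool pointing down it reaches from about 0.25 to 0.725 m from the base axis. Payload 4 kg.
Tool frame: the origin (TCP) lies midway between the tips of the shut fingers; the grasp point (between the pads) lies 19 mm behind it (bot.grip_point_offset is the distance from the TCP to the grasp point, in m); z points along the fingers, y is the line along which they close (so a half turn about z gives the same grasp; the last joint's range is limited). The gripper opens to 85 mm and grips with 20 to 120 N. Pads are 22 mm wide; open, the fingers measure 114 mm over their backs; the gripper's body (76 mm by 85 mm) begins 54 mm behind the grasp point. The pads swing forward as they close: fully open they stand 13 mm farther back than shut.
Start: joints at [1.141, 0.241, 0.005, 1.335, 0, 1.571], TCP at [0.208, 0.455, 0.231] pointing down, gripper open.
Joint ranges: [-2.72, 2.72], [-1.05, 1.87], [-1.09, 1.28], [-1.99, 2.15], [-1.42, 1.44], [-3.14, 3.14]. Speed limits (rad/s): [2.79, 2.79, 3.14, 3.14, 3.14, 3.14].

### API

Orientations are given as a unit quaternion [x, y, z, w].
In Python, from workcell import bot gives the robot as it stands.
- The arm moves only by the tool step_arm, never from a script. Its argument "targets" is text: rows parted by semicolons, each of 7 numbers parted by spaces: the opening, from -1 (shut) to 1 (fully open), so that 0 is half open, then the shift along the world's x, y, z normalised to -1 to 1, where 1 is 0.5 m, then the turn, a rotation vector about the world's x, y, z normalised to -1 to 1, where 1 is pi/4 rad. In form: gripper x y z wx wy wz; .... A call has 1 to 10 rows; each row is the pose to reach, as a shift and turn from the pose commanded when the call began; what a row does not reach only later rows make up. A row lasts 1/12 s, in which the tool goes at most 41.7 mm and 7.16 degrees, less where a joint would pass 70% of its speed; a pose out of reach is approached as far as the arm can. A call with a number of a shift or a turn outside -1 to 1 is refused whole. A call with a gripper value outside its range is refused whole. The fingers move at their own pace and stop on an object; the grip force is fixed at half the most. Time passes only in rows, so rows that repeat a pose let the fingers close. It gives the time, the measured TCP pose, the force, the opening and the grip force at its end, in the units of the state.
- bot.get_obs(): the state, without advancing time (a new reading comes with each control period).
- bot.camera(name): name is "scene" or "top"; returns the picture (480x640x3 uint8, red, green, blue); there is no depth.
- bot.camera_info(name): a dict with "vertical_fov" (degrees; the focal length in pixels is half the picture's height over the tangent of half this angle, whatever the lens; pixels are square), "cx", "cy" (the principal point, pixels), "pose" (4x4, takes a point from camera to world coordinates). Camera axes: x right, y up, looking along -z (the intrinsics and any distortion apply to the point x, -y, -z); pixel columns grow to the right and rows downward; lengths in m; the calibration is good to about 2 mm. A picture is of the moment at which its call begins. camera_info takes no time and is no camera call.
- bot.job_done(): hands the job in; it is judged then, once.
The state is a dict: "clock": time; "joint_pos": joint angles; "joint_vel": joint speeds; "tau": joint torques, N m; "eef_pos": TCP position; "tool_rot": TCP orientation; "ft_force": force on the tool from outside, world axes, zero at the start; "ft_torque": the same for the moment, N m; "grip_width": finger opening in m; "grasp_force": force on a finger pad.
Only numpy, scipy, OpenCV 4.12 (cv2) and the standard library are available. Lean on these libraries where they do the work, as an engineer would, in place of code of your own. Each camera call takes 0.05 s, during which the arm holds its last target. There are 200 camera calls.

## Working session

There is one attempt and no reset: what is moved stays moved. The work goes in short steps, Python scripts to look and compute and a tool call to move; the robot and the scene stay as the last step left them, time stands still between calls to the robot, and variables do not carry over. Pictures are saved under pics/ and viewed, at most 14 in all, crops included, and the job is handed in when it is done.

Besides the shell and the picture viewer there is one more tool, called after "Call:" as name(argument=value, ...), one argument or row to a line, values as JSON. step_arm: Moves the arm, as the interface text tells. Scaled input: -1 to 1 covers 0.5 m each way for a shift and pi/4 rad each way for a turn. Its arguments: {"type":"object","properties":{"targets":{"type":"string"}},"required":["targets"]}

```bash
ls; mkdir -p pics; python3 - <<'E'
from workcell import bot
import cv2,numpy as np
for n in("scene","top"):
    cv2.imwrite(f"pics/{n}0.png",bot.camera(n)[:,:,::-1]); print(n,{k:(np.round(v,4).tolist() if not isinstance(v,str) and v is not None else v) for k,v in bot.camera_info(n).items()})
o=bot.get_obs();print({k:np.round(v,3).tolist() for k,v in o.items()},bot.grip_point_offset)
E
```

```text
pics
scene {'vertical_fov': 45.5941, 'cx': 302.7212, 'cy': 234.9283, 'pose': [[-0.1199, -0.7587, 0.6403, 1.3602], [0.9926, -0.103, 0.0639, 0.0601], [0.0174, 0.6432, 0.7655, 1.0521], [0.0, 0.0, 0.0, 1.0]]}
top {'vertical_fov': 43.3042, 'cx': 316.8673, 'cy': 228.7146, 'pose': [[-0.0058, 0.9971, -0.0758, 0.5011], [-0.9999, -0.0066, -0.0112, -0.0284], [-0.0117, 0.0758, 0.9971, 1.5155], [0.0, 0.0, 0.0, 1.0]]}
{'clock': 0.1, 'joint_pos': [1.141, 0.241, 0.004, 1.335, -0.0, 1.571], 'joint_vel': [0.001, -0.003, 0.005, 0.0, -0.0, 0.002], 'tau': [-0.001, -37.314, 25.301, 0.011, -0.0, 0.0], 'eef_pos': [0.208, 0.454, 0.231], 'tool_rot': [0.213, 0.977, -0.001, -0.0], 'ft_force': [0.793, -0.652, -0.17], 'ft_torque': [0.029, 0.007, -0.002], 'grasp_force': 0.0, 'grip_width': 0.086} 0.0187
```

View pics/top0.png

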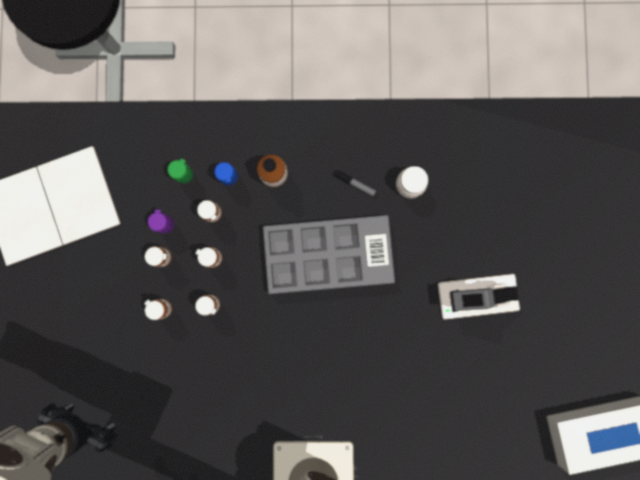

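View pics/scene0.png

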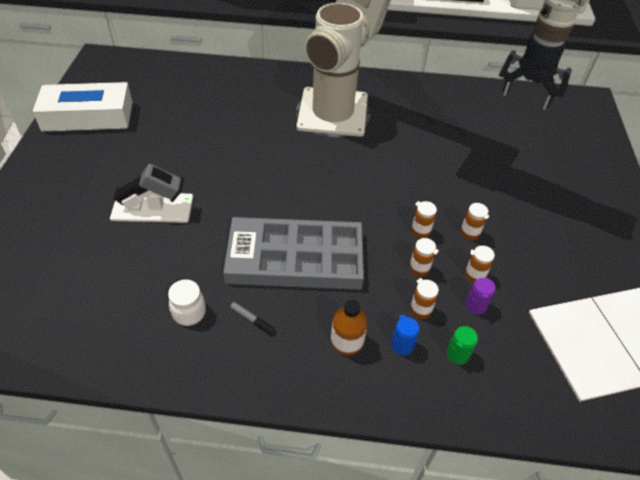

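The top view shows five white-lidded jars at about (208,211), (157,257), (209,257), (156,310) and (207,305). The rack is near (329,254) with its label at (376,250). The scanner is at (478,297), with its handle toward image right (-y) and so its head toward +y.

```bash
cat > h.py <<'E'
from workcell import bot
import cv2,numpy as np
def K(n):
    i=bot.camera_info(n); f=240/np.tan(np.radians(i["vertical_fov"]/2)); return f,i["cx"],i["cy"],np.array(i["pose"])
def toW(n,uv,z):
    f,cx,cy,P=K(n); uv=np.atleast_2d(np.asarray(uv,float))
    d=np.c_[(uv[:,0]-cx)/f,-(uv[:,1]-cy)/f,-np.ones(len(uv))]@P[:3,:3].T
    return P[:3,3]+d*((z-P[2,3])/d[:,2])[:,None]
def toP(n,X):
    f,cx,cy,P=K(n); c=(np.atleast_2d(X)-P[:3,3])@P[:3,:3]
    return np.c_[cx+f*c[:,0]/-c[:,2],cy+f*c[:,1]/c[:,2]]
E
python3 - <<'E'
from h import *
t=cv2.imread("pics/top0.png"); s=cv2.imread("pics/scene0.png")
a=cv2.resize(t[190:330,130:530],None,fx=2,fy=2,interpolation=cv2.INTER_CUBIC)
b=cv2.resize(s[150:360,90:510],(800,400),interpolation=cv2.INTER_CUBIC)
cv2.imwrite("pics/crop0.png",np.vstack([a[:200*2-120],b[:320]])[:600])
def blobs(im,n,z):
    m=cv2.inRange(cv2.cvtColor(im,cv2.COLOR_BGR2HSV),(0,0,150),(180,60,255))
    k,l,st,c=cv2.connectedComponentsWithStats(m)
    for i in range(1,k):
        if 60<st[i,4]<2500: print(n,st[i].tolist(),c[i].round(1),toW(n,c[i],z).round(3)[0])
blobs(t,"top",.083); blobs(s,"scene",.083)
# rack outline top face
g=cv2.cvtColor(t,cv2.COLOR_BGR2GRAY); m=(g>60).astype(np.uint8); m[:, :255]=0;m[:,405:]=0;m[:205]=0;m[305:]=0
c=max(cv2.findContours(m,0,2)[0],key=cv2.contourArea); r=cv2.minAreaRect(c); q=cv2.boxPoints(r)
W=toW("top",q,.04); print(r,W.round(3),W.mean(0),[np.linalg.norm(W[i]-W[i-1]).round(3) for i in range(4)])
E
```

```text
top [399, 167, 29, 30, 660] [413.5 180.9] [ 0.723 -0.244  0.083]
top [198, 201, 20, 20, 301] [207.2 210.1] [0.656 0.249 0.083]
top [364, 233, 26, 35, 716] [376.4 249.8] [ 0.559 -0.153  0.083]
top [145, 247, 23, 19, 305] [154.7 255.9] [0.548 0.373 0.083]
top [196, 248, 21, 19, 303] [206.4 256.4] [0.546 0.25  0.083]
top [439, 274, 81, 45, 1575] [477.1 295.3] [ 0.451 -0.388  0.083]
top [196, 296, 21, 19, 305] [205.2 305.6] [0.43  0.252 0.083]
top [145, 300, 19, 20, 307] [153.7 309.5] [0.421 0.374 0.083]
top [30, 432, 20, 11, 101] [ 40.  436.6] [0.129 0.635 0.083]
top [275, 442, 79, 38, 2084] [314.8 457.1] [ 0.081 -0.005  0.083]
scene [389, 0, 150, 20, 1641] [469.    7.4] [-0.519  0.414  0.083]
scene [551, 0, 23, 8, 93] [562.6   3.3] [-0.596  0.735  0.083]
scene [307, 2, 61, 51, 958] [337.8  28.2] [-0.322 -0.013  0.083]
scene [549, 3, 45, 23, 304] [579.2  17. ] [-0.511  0.775  0.083]
scene [143, 23, 23, 11, 68] [154.  27.] [-0.241 -0.591  0.083]
scene [235, 30, 18, 14, 100] [243.2  34.5] [-0.24  -0.304  0.083]
scene [193, 40, 27, 13, 106] [207.   47.8] [-0.15  -0.399  0.083]
scene [387, 
[... 1220 characters left out ...]
]
scene [413, 298, 20, 16, 128] [421.5 308.4] [0.709 0.239 0.083]
scene [332, 328, 32, 24, 339] [346.1 343. ] [0.807 0.094 0.083]
scene [301, 435, 113, 39, 1444] [353.1 454.9] [1.017 0.121 0.083]
scene [432, 452, 46, 18, 271] [452.1 461.7] [1.007 0.286 0.083]
scene [0, 469, 17, 11, 78] [  4.5 476. ] [ 1.122 -0.439  0.083]
scene [425, 469, 74, 11, 340] [453.7 475.2] [1.029 0.287 0.083]
((328.3755798339844, 254.32391357421875), (69.97329711914062, 128.2041473388672), 84.76252746582031) [[ 0.623  0.124  0.04 ]
 [ 0.649 -0.189  0.04 ]
 [ 0.479 -0.202  0.04 ]
 [ 0.453  0.109  0.04 ]] [ 0.55085794 -0.03940062  0.04      ] [np.float64(0.171), np.float64(0.314), np.float64(0.171), np.float64(0.311)]
```

View pics/crop0.png

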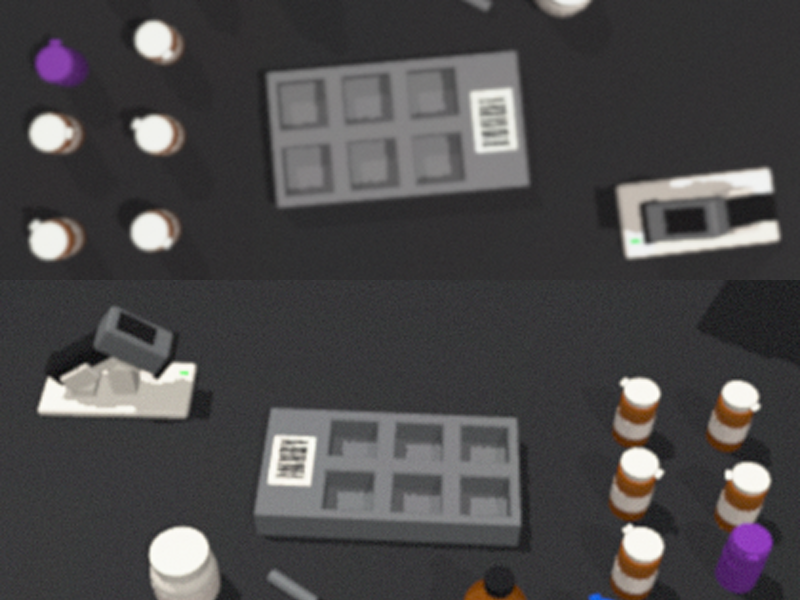

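The crop shows lid tabs pointing different ways: jar (207,210) lower right, (155,256) right, (206,256) left, (154,309) upper left and (205,306) lower right. The two cameras agree on the lid positions at z≈0.083 to about 1 mm. Next I'll refine the rack and scanner poses by fitting their models in both images, then overlay the result.

```bash
cat > fit.py <<'E'
from h import *
from scipy.optimize import minimize
im={n:cv2.imread(f"pics/{n}0.png") for n in("top","scene")}
g={n:cv2.GaussianBlur(cv2.cvtColor(im[n],cv2.COLOR_BGR2GRAY),(3,3),0).astype(np.float32) for n in im}
def T(p,L,z0=0):
    c,s=np.cos(p[2]),np.sin(p[2]); L=np.atleast_2d(L); return np.c_[p[0]+c*L[:,0]-s*L[:,1],p[1]+s*L[:,0]+c*L[:,1],L[:,2]+z0]
def samp(n,X):
    u=toP(n,X).astype(np.float32); return cv2.remap(g[n],u[:,0].reshape(-1,1),u[:,1].reshape(-1,1),1).ravel()
def seg(a,b,k=60): return np.linspace(a,b,k)
# rack: top-face border inside (grey) minus outside (black), label white minus outside
def ring(hx,hy,cy,z):
    q=[(-hx,cy-hy,z),(hx,cy-hy,z),(hx,cy+hy,z),(-hx,cy+hy,z)]
    return np.vstack([seg(np.array(q[i]),np.array(q[(i+1)%4])) for i in range(4)])
d=.004
def cr(p):
    v=samp("top",T(p,ring(.082-d,.153-d,0,.04)))-samp("top",T(p,ring(.082+d,.153+d,0,.04)))
    s=np.clip(v,-10,60).mean()
    for n in im:
        s+=.5*(samp(n,T(p,ring(.037-d,.025-d,-.12,.04))).mean()-samp(n,T(p,ring(.037+d,.025+d,-.12,.04))).mean())
        for x in(-.04,.04):
            for y in(-.047,.033,.113): 
                r=ring(.028+d,.028+d,0,.04);i=ring(.028-d,.028-d,0,.04)
                o=np.array([x,y,0]); s+=.1*(samp(n,T(p,r+o)).mean()-samp(n,T(p,i+o)).mean())
    return -s
def best(f,p0,st):
    r=None
    for k in range(12):
        q=np.array(p0)+np.random.default_rng(k).normal(size=3)*st*.5
        S=np.vstack([q,q+np.diag(st)]); m=minimize(f,q,method="Nelder-Mead",options=dict(initial_simplex=S))
        if r is None or m.fun<r.fun: r=m
    return r
R=best(cr,[.551,-.039,.083],np.array([.006,.006,.03])); print("rack",R.x.round(4),R.fun)
print("label",T(R.x,[0,-.12,.04]).round(3),toW("top",[376.4,249.8],.04).round(3),toW("scene",[242.9,244.6],.04).round(3))
c35,s35=np.cos(np.radians(35)),np.sin(np.radians(35))
H=np.array([(a*c35+n*s35,y,-a*s35+n*c35+.105) for a in(-.024,.066) for n in(-.021,.021) for y in(-.023,.023)])
mk={n:((g[n]>38)&(g[n]<125)&(np.ptp(im[n].astype(int),axis=2)<30)).astype(np.float32) for n in im}
for n in im: mk[n]=cv2.morphologyEx(mk[n],cv2.MORPH_CLOSE,np.ones((7,7)))
def hull(p,n): 
    M=np.zeros((480*4,640*4),np.uint8); cv2.fillConvexPoly(M,cv2.convexHull((toP(n,T(p,H))*4+1.5).round().astype(np.int32)),1); return cv2.resize(M.astype(np.float32),(640,480),interpolation=cv2.INTER_AREA)
def cs(p):
    s=0
    for n in im:
        h=hull(p,n); k=cv2.dilate((h>0).astype(np.uint8),np.ones((9,9))); s+=np.minimum(h,mk[n]).sum()/np.maximum(h,mk[n]*k).sum()
    return -s
S=best(cs,[.45,-.37,1.63],np.array([.012,.012,.06])); print("scanner",S.x.round(4),S.fun)
for n,(x,y) in dict(top=(190,190),scene=(90,150)).items():
    v=cv2.resize(im[n][y:y+150,x:x+400 if n=='top' else x+300],None,fx=2.6,fy=2.0 if 0 else 2.6,interpolation=cv2.INTER_CUBIC)
    D=lambda L,p:cv2.polylines(v,[((toP(n,T(p,L))-[x,y]+.5)*2.6).astype(np.int32)],True,(0,255,0),1)
    D(ring(.082,.153,0,.04),R.x);D(ring(.037,.025,-.12,.04),R.x)
    for a in(-.04,.04):
        for b in(-.047,.033,.113): D(ring(.028,.028,0,.04)+[a,b,0],R.x)
    u=cv2.convexHull(((toP(n,T(S.x,H))-[x,y]+.5)*2.6).astype(np.int32)); cv2.polylines(v,[u],True,(0,0,255),1)
    if n=="top": A=v[:300 if 0 else 390,:780]
    else: B=cv2.copyMakeBorder(v,0,0,0,780-v.shape[1],0) if v.shape[1]<780 else v[:,:780]
cv2.imwrite("pics/ov.png",cv2.resize(np.vstack([A,B]),(600,600)))
print("cradle rect",[cv2.minAreaRect(np.argwhere((g["top"]>0)&(cv2.inRange(im["top"],(110,110,110),(255,255,255))>0)&(np.indices((480,640))[1]>430)&(np.indices((480,640))[1]<530)&(np.indices((480,640))[0]>265)&(np.indices((480,640))[0]<330))[:,::-1].astype(np.int32))])
for n in im:
    m=cv2.inRange(cv2.cvtColor(im[n],cv2.COLOR_BGR2HSV),(0,0,150),(180,60,255))
    for w in [(.656,.249),(.548,.373),(.546,.25),(.43,.252),(.421,.374)]:
        u=toP(n,[w[0],w[1],.083])[0].astype(int); k=np.zeros_like(m); cv2.circle(k,u.tolist(),15,255,-1); q=m&k
        e=cv2.morphologyEx(q,cv2.MORPH_OPEN,cv2.getStructuringElement(2,(11,11)if n=="top" else (11,9)))
        M=cv2.moments(e,True); print(n,w,toW(n,[M["m10"]/M["m00"],M["m01"]/M["m00"]],.082).round(4)[0,:2])
E
python3 fit.py
```

```text
Traceback (most recent call last):
  File "fit.py", line 32, in <module>
    R=best(cr,[.551,-.039,.083],np.array([.006,.006,.03])); print("rack",R.x.round(4),R.fun)
  File "fit.py", line 29, in best
    S=np.vstack([q,q+np.diag(st)]); m=minimize(f,q,method="Nelder-Mead",options=dict(initial_simplex=S))
                                      ~~~~~~~~^^^^^^^^^^^^^^^^^^^^^^^^^^^^^^^^^^^^^^^^^^^^^^^^^^^^^^^^^^
  File "fit.py", line 19, in cr
    s+=.5*(samp(n,T(p,ring(.037-d,.025-d,-.12,.04))).mean()-samp(n,T(p,ring(.037+d,.025+d,-.12,.04))).mean())
           ~~~~^^^^^^^^^^^^^^^^^^^^^^^^^^^^^^^^^^^^^
  File "fit.py", line 8, in samp
    u=toP(n,X).astype(np.float32); return cv2.remap(g[n],u[:,0].reshape(-1,1),u[:,1].reshape(-1,1),1).ravel()
      ~~~^^^^^
  File "h.py", line 10, in toP
    f,cx,cy,P=K(n); c=(np.atleast_2d(X)-P[:3,3])@P[:3,:3]
              ~^^^
  File "h.py", line 4, in K
    i=bot.camera_info(n); f=240/np.tan(np.radians(i["vertical_fov"]/2)); return f,i["cx"],i["cy"],np.array(i["pose"])
ValueError: time passes only in moves, steps and waits
```

```bash
sed -i 's/^def K(n):/from functools import lru_cache\n@lru_cache\ndef K(n):/' h.py; python3 fit.py
```

```text
rack [ 0.5504 -0.0376  0.0768] -170.60421752929688
label [[ 0.56  -0.157  0.04 ]] [[ 0.561 -0.157  0.04 ]] [[ 0.561 -0.156  0.04 ]]
scanner [ 0.4436 -0.3912  1.6456] -1.360898494720459
cradle rect [((478.7781066894531, 296.1142883300781), (38.031822204589844, 78.28363037109375), 83.2901611328125)]
top (0.656, 0.249) [0.6579 0.2506]
top (0.548, 0.373) [0.5481 0.375 ]
top (0.546, 0.25) [0.5452 0.2496]
top (0.43, 0.252) [0.4302 0.2532]
top (0.421, 0.374) [0.4204 0.3737]
scene (0.656, 0.249) [0.6578 0.2512]
scene (0.548, 0.373) [0.5491 0.3753]
scene (0.546, 0.25) [0.5446 0.2496]
scene (0.43, 0.252) [0.4306 0.2539]
scene (0.421, 0.374) [0.4197 0.3739]
```

View pics/ov.png

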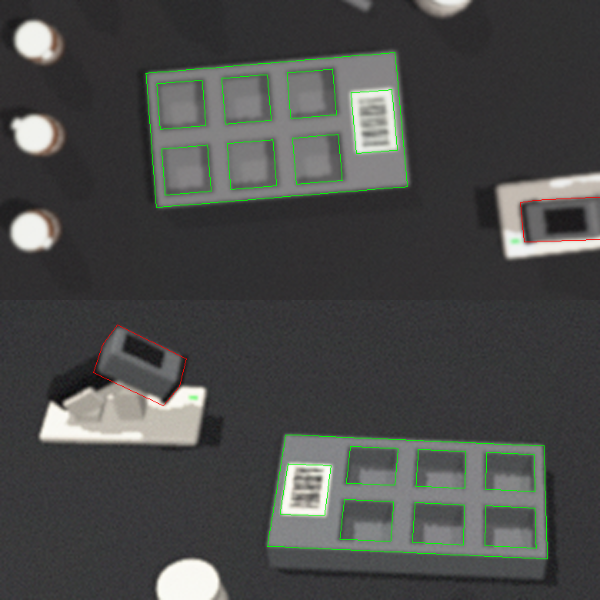

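The overlay fits the rack well: centre (0.550, -0.038), yaw 4.4°. The scanner is roughly right and can be refined later. I'll start moving with jar 4 at (0.430, 0.2535), turning the closing axis to 150°, clear of all the lid tabs.

Call:
step_arm(
  targets="0.5 0.444 -0.401 -0.06 0 0 1;0.5 0.444 -0.401 -0.06 0 0 1;0.5 0.444 -0.401 -0.06 0 0 1;0.5 0.444 -0.401 -0.06 0 0 1;0.5 0.444 -0.401 -0.06 0 0 1;0.5 0.444 -0.401 -0.06 0 0 1;0.5 0.444 -0.401 -0.06 0 0 1;0.5 0.444 -0.401 -0.06 0 0 1;0.5 0.444 -0.401 -0.06 0 0 1",
)

```text
clock: 0.85
eef_pos: [0.4338, 0.2495, 0.2001]
tool_rot: [-0.174, 0.985, -0.001, 0.0]
ft_force: [0.5, 0.3, 0.7]
grip_width: 0.0643
grasp_force: 0.0
```

Call:
step_arm(
  targets="0.5 0 0 0 0 0 0.88;0.5 0 0 0 0 0 0.88;0.5 0 0 0 0 0 0.88;0.5 0 0 0 0 0 0.88;0.5 0 0 0 0 0 0.88;0.5 0 0 0 0 0 0.88;0.5 0 0 0 0 0 0.88;0.5 0 0 0 0 0 0.88",
)

```text
clock: 1.52
eef_pos: [0.4299, 0.2541, 0.2009]
tool_rot: [-0.499, 0.867, 0.0, -0.0]
ft_force: [-0.3, 0.5, 0.5]
grip_width: 0.064
grasp_force: 0.0
```

Call:
step_arm(
  targets="0.5 0 0 -0.08 0 0 0;0.5 0 0 -0.16 0 0 0;0.5 0 0 -0.22 0 0 0;0.5 0 0 -0.28 0 0 0;0.5 0 0 -0.31 0 0 0;0.5 0 0 -0.334 0 0 0;0.5 0 0 -0.334 0 0 0;-1 0 0 -0.334 0 0 0;-1 0 0 -0.334 0 0 0;-1 0 0 -0.334 0 0 0",
)

```text
clock: 2.35
eef_pos: [0.4311, 0.2546, 0.0354]
tool_rot: [-0.5, 0.866, 0.0, 0.001]
ft_force: [-0.1, 0.3, -2.6]
grip_width: 0.0446
grasp_force: 61.3
```

Call:
step_arm(
  targets="-1 0 0 0 0 0 0;-1 0 0 0 0 0 0;-1 0 0 0 0 0 0",
)

```text
clock: 2.6
eef_pos: [0.4308, 0.2543, 0.035]
tool_rot: [-0.5, 0.866, 0.0, 0.001]
ft_force: [-0.8, -1.3, 1.7]
grip_width: 0.0448
grasp_force: 61.4
```

Call:
step_arm(
  targets="-1 0 0 0.08 0 0 0;-1 0 0 0.16 0 0 0;-1 0.168 -0.684 0.26 0 0 0;-1 0.168 -0.684 0.26 0 0 0;-1 0.168 -0.684 0.26 0 0 0;-1 0.168 -0.684 0.26 0 0 0;-1 0.168 -0.684 0.26 0 0 0;-1 0.168 -0.684 0.26 0 0 0;-1 0.168 -0.684 0.26 0 0 0;-1 0.168 -0.684 0.26 0 0 0",
)

```text
clock: 3.43
eef_pos: [0.5089, -0.0685, 0.1616]
tool_rot: [-0.5, 0.866, -0.0, 0.0]
ft_force: [0.1, 0.4, -2.1]
grip_width: 0.0445
grasp_force: 62.4
```

Call:
step_arm(
  targets="-1 0 0 0 0 0 0;-1 0 0 0 0 0 0;-1 0 0 0 0 0 0;-1 0 0 0 0 0 0;-1 0 0 0 0 0 0",
)

```text
clock: 3.85
eef_pos: [0.5085, -0.065, 0.1608]
tool_rot: [-0.501, 0.866, 0.0, -0.0]
ft_force: [-0.1, -0.7, -1.9]
grip_width: 0.0449
grasp_force: 62.6
```

Call:
step_arm(
  targets="-1 0.011 -0.045 0 0 0 0;-1 0.011 -0.045 0 0 0 0;-1 0.011 -0.045 -0.06 0 0 0;-1 0.011 -0.045 -0.12 0 0 0;-1 0.011 -0.045 -0.16 0 0 0;-1 0.011 -0.045 -0.19 0 0 0;-1 0.011 -0.045 -0.215 0 0 0;-1 0.011 -0.045 -0.237 0 0 0;-1 0.011 -0.045 -0.237 0 0 0",
)

```text
clock: 4.6
eef_pos: [0.5134, -0.0873, 0.041]
tool_rot: [-0.501, 0.866, 0.001, -0.001]
ft_force: [0.0, 0.5, -2.1]
grip_width: 0.0446
grasp_force: 64.5
```

Call:
step_arm(
  targets="0.5 0 0 0 0 0 0;0.5 0 0 0 0 0 0;0.5 0 0 0 0 0 0;0.5 0 0 0.06 0 0 0;0.5 0 0 0.13 0 0 0;-1 0 0 0.16 0 0 0;-1 0 0 0.16 0 0 0;-1 0 0 0.16 0 0 0;-1 0 0 0.16 0 0 0;-1 0 0 0.16 0 0 0",
)

```text
clock: 5.43
eef_pos: [0.5135, -0.0888, 0.1214]
tool_rot: [-0.5, 0.866, 0.001, -0.001]
ft_force: [0.1, 0.9, 0.7]
grip_width: 0.0034
grasp_force: 0.0
```

Call:
step_arm(
  targets="-1 0 0 -0.03 0 0 0;-1 0 0 -0.05 0 0 0;-1 0 0 -0.055 0 0 0;-1 0 0 -0.06 0 0 0;-1 0 0 -0.064 0 0 0;-1 0 0 -0.068 0 0 0",
)

```text
clock: 5.93
eef_pos: [0.5148, -0.089, 0.0892]
tool_rot: [-0.5, 0.866, -0.0, 0.0]
ft_force: [-1.5, 1.1, 7.2]
grip_width: -0.0001
grasp_force: 3.7
```

Call:
step_arm(
  targets="-1 0 0 -0.003 0 0 0;-1 0 0 -0.006 0 0 0;-1 0 0 -0.009 0 0 0;-1 0 0 -0.012 0 0 0;-1 0 0 -0.012 0 0 0;-1 0 0 -0.012 0 0 0;-1 0 0 -0.012 0 0 0;-1 0 0 -0.012 0 0 0",
)

```text
clock: 6.6
eef_pos: [0.515, -0.0891, 0.0842]
tool_rot: [-0.5, 0.866, -0.001, 0.001]
ft_force: [-2.7, -0.5, 6.8]
grip_width: 0.0001
grasp_force: 3.5
```

Call:
step_arm(
  targets="-1 0 0 -0.006 0 0 0;-1 0 0 -0.009 0 0 0;-1 0 0 -0.012 0 0 0;-1 0 0 -0.012 0 0 0;-1 0 0 -0.012 0 0 0;-1 0 0 -0.012 0 0 0",
)

```text
clock: 7.1
eef_pos: [0.5182, -0.0897, 0.0844]
tool_rot: [-0.5, 0.866, -0.004, 0.004]
ft_force: [-9.6, 1.6, 37.3]
grip_width: 0.0
grasp_force: 18.8
```

Call:
step_arm(
  targets="-1 0 0 0.05 0 0 0;-1 0 0 0.1 0 0 0;0.5 0.03 0.337 0.24 0 0 0;0.5 0.062 0.674 0.24 0 0 0;0.5 0.062 0.674 0.24 0 0 0;0.5 0.062 0.674 0.24 0 0 0;0.5 0.062 0.674 0.24 0 0 0;0.5 0.062 0.674 0.24 0 0 0;0.5 0.062 0.674 0.24 0 0 0;0.5 0.062 0.674 0.24 0 0 0",
)

```text
clock: 7.93
eef_pos: [0.5444, 0.2373, 0.1953]
tool_rot: [-0.5, 0.866, -0.0, 0.001]
ft_force: [1.0, -0.4, 0.3]
grip_width: 0.0637
grasp_force: 0.0
```

```bash
cat > look.py <<'E'
from h import *
import sys
t=bot.camera("top")[:,:,::-1].copy(); s=bot.camera("scene")[:,:,::-1].copy()
k=sys.argv[1]; cv2.imwrite(f"pics/t{k}.png",t); cv2.imwrite(f"pics/s{k}.png",s)
for n,im in(("top",t),("scene",s)):
    m=cv2.inRange(cv2.cvtColor(im,cv2.COLOR_BGR2HSV),(0,0,150),(180,60,255))
    e=cv2.morphologyEx(m,cv2.MORPH_OPEN,cv2.getStructuringElement(2,(11,11)if n=="top" else (11,9)))
    c,l,st,ce=cv2.connectedComponentsWithStats(e)
    for i in range(1,c):
        for z in(.082,.088):
            w=toW(n,ce[i],z)[0]
            if .3<w[0]<.75 and -.13<w[1]<.45 and st[i,4]>80: print(n,z,st[i,4],w[:2].round(4))
print(bot.get_obs()["eef_pos"].round(4),round(float(bot.get_obs()["clock"]),2))
E
python3 look.py 1
```

```text
top 0.082 274 [0.6579 0.2506]
top 0.088 274 [0.6573 0.2494]
top 0.082 19322 [0.3054 0.2995]
top 0.088 19322 [0.3062 0.2982]
top 0.082 307 [ 0.5124 -0.0877]
top 0.088 307 [ 0.5124 -0.0875]
scene 0.082 225 [0.4208 0.3736]
scene 0.088 225 [0.4266 0.3717]
scene 0.082 253 [ 0.5114 -0.0879]
scene 0.088 253 [ 0.5167 -0.087 ]
scene 0.082 83 [ 0.5712 -0.0775]
scene 0.088 83 [ 0.5761 -0.0767]
scene 0.082 277 [0.5442 0.2498]
scene 0.088 277 [0.5493 0.2487]
scene 0.082 258 [0.5492 0.3746]
scene 0.088 258 [0.5542 0.3727]
scene 0.082 312 [0.6576 0.2516]
scene 0.088 312 [0.662  0.2504]
[0.5452 0.2418 0.1958] 8.03
```

Call:
step_arm(
  targets="0.5 0 0.016 -0.06 0 0 0;0.5 0 0.016 -0.14 0 0 0;0.5 0 0.016 -0.21 0 0 0;0.5 0 0.016 -0.27 0 0 0;0.5 0 0.016 -0.3 0 0 0;0.5 0 0.016 -0.322 0 0 0;0.5 0 0.016 -0.322 0 0 0;-1 0 0.016 -0.322 0 0 0;-1 0 0.016 -0.322 0 0 0;-1 0 0.016 -0.322 0 0 0",
)

```text
clock: 8.87
eef_pos: [0.5458, 0.2436, 0.0352]
tool_rot: [-0.5, 0.866, -0.0, 0.002]
ft_force: [0.1, 0.4, -2.4]
grip_width: 0.0448
grasp_force: 61.3
```

Call:
step_arm(
  targets="-1 0 0 0 0 0 0;-1 0 0 0 0 0 0;-1 0 0 0.08 0 0 0;-1 0 0 0.16 0 0 0;-1 0 0 0.24 0 0 0",
)

```text
clock: 9.28
eef_pos: [0.5434, 0.2428, 0.154]
tool_rot: [-0.5, 0.866, 0.0, -0.001]
ft_force: [1.0, 1.6, -2.6]
grip_width: 0.0451
grasp_force: 62.0
```

Call:
step_arm(
  targets="-1 0.096 -0.656 0.02 0 0 0;-1 0.096 -0.656 0.02 0 0 0;-1 0.096 -0.656 0.02 0 0 0;-1 0.096 -0.656 0.02 0 0 0;-1 0.096 -0.656 0.02 0 0 0;-1 0.096 -0.656 0.02 0 0 0;-1 0.096 -0.656 0.02 0 0 0;-1 0.096 -0.656 0.02 0 0 0;-1 0.096 -0.656 0.02 0 0 0;-1 0.096 -0.656 0.02 0 0 0",
)

```text
clock: 10.12
eef_pos: [0.5923, -0.0874, 0.1633]
tool_rot: [-0.498, 0.867, 0.0, 0.0]
ft_force: [-0.8, 0.1, -2.2]
grip_width: 0.0446
grasp_force: 62.1
```

Call:
step_arm(
  targets="-1 0 0 0 0 0 0;-1 0 0 0 0 0 0;-1 0 0 0 0 0 0;-1 0 0 0 0 0 0",
)

```text
clock: 10.45
eef_pos: [0.5923, -0.0832, 0.1634]
tool_rot: [-0.501, 0.866, 0.0, -0.0]
ft_force: [0.6, -0.1, -1.1]
grip_width: 0.0447
grasp_force: 62.1
```

Call:
step_arm(
  targets="-1 -0.002 -0.005 -0.03 0 0 0;-1 -0.002 -0.005 -0.08 0 0 0;-1 -0.002 -0.005 -0.13 0 0 0;-1 -0.002 -0.005 -0.17 0 0 0;-1 -0.002 -0.005 -0.2 0 0 0;-1 -0.002 -0.005 -0.22 0 0 0;-1 -0.002 -0.005 -0.235 0 0 0;-1 -0.002 -0.005 -0.243 0 0 0;-1 -0.002 -0.005 -0.243 0 0 0",
)

```text
clock: 11.2
eef_pos: [0.5916, -0.0869, 0.0419]
tool_rot: [-0.5, 0.866, -0.0, 0.0]
ft_force: [-0.8, 0.1, -1.0]
grip_width: 0.0446
grasp_force: 62.4
```

Call:
step_arm(
  targets="0.5 0 0 0 0 0 0;0.5 0 0 0 0 0 0;0.5 0 0 0 0 0 0;0.5 0 0 0.06 0 0 0;0.5 0.005 0.008 0.13 0 0 0;-1 0.005 0.008 0.16 0 0 0;-1 0.005 0.008 0.16 0 0 0;-1 0.005 0.008 0.16 0 0 0;-1 0.005 0.008 0.16 0 0 0;-1 0.005 0.008 0.16 0 0 0",
)

```text
clock: 12.03
eef_pos: [0.5928, -0.0832, 0.1205]
tool_rot: [-0.5, 0.866, 0.001, -0.001]
ft_force: [-0.2, 0.1, -0.1]
grip_width: 0.0034
grasp_force: 0.0
```

Call:
step_arm(
  targets="-1 0 0 -0.03 0 0 0;-1 0 0 -0.05 0 0 0;-1 0 0 -0.06 0 0 0;-1 0 0 -0.066 0 0 0;-1 0 0 -0.072 0 0 0;-1 0 0 -0.078 0 0 0;-1 0 0 -0.084 0 0 0;-1 0 0 -0.086 0 0 0;-1 0 0 -0.086 0 0 0;-1 0 0 -0.086 0 0 0",
)

```text
clock: 12.87
eef_pos: [0.5951, -0.0836, 0.0844]
tool_rot: [-0.5, 0.866, -0.002, 0.002]
ft_force: [-8.8, 1.2, 28.0]
grip_width: 0.0001
grasp_force: 14.0
```

Call:
step_arm(
  targets="-1 0 0 0 0 0 0;-1 0 0 0 0 0 0;-1 0 0 0 0 0 0;-1 0 0 0 0 0 0",
)

```text
clock: 13.2
eef_pos: [0.595, -0.0835, 0.0844]
tool_rot: [-0.5, 0.866, -0.002, 0.002]
ft_force: [-8.4, 1.1, 28.6]
grip_width: -0.0001
grasp_force: 14.0
```

Call:
step_arm(
  targets="-1 0 0 0.05 0 0 0;-1 0 0 0.1 0 0 0;-1 0 0.337 0.24 0 0 0;0.5 0.13 0.668 0.24 0 0 0;0.5 0.13 0.668 0.24 0 0 0;0.5 0.13 0.668 0.24 0 0 0;0.5 0.13 0.668 0.24 0 0 0;0.5 0.13 0.668 0.24 0 0 0;0.5 0.13 0.668 0.24 0 0 0;0.5 0.13 0.668 0.24 0 0 0",
)

```text
clock: 14.03
eef_pos: [0.6551, 0.2374, 0.1954]
tool_rot: [-0.5, 0.866, 0.0, -0.001]
ft_force: [1.3, -0.8, 0.2]
grip_width: 0.0637
grasp_force: 0.0
```

Call:
step_arm(
  targets="0.5 0 0 0 0 0 0;0.5 0 0 0 0 0 0;0.5 0 0 0 0 0 0;0.5 0 0 0 0 0 0",
)

```text
clock: 14.37
eef_pos: [0.6551, 0.2341, 0.1951]
tool_rot: [-0.499, 0.866, 0.0, -0.001]
ft_force: [0.1, -0.7, 0.5]
grip_width: 0.064
grasp_force: 0.0
```

```bash
python3 look.py 2 | grep -v .088
```

```text
top 0.082 25975 [0.3717 0.2577]
top 0.082 128 [0.6512 0.2445]
top 0.082 302 [ 0.5937 -0.0814]
top 0.082 319 [ 0.5204 -0.0953]
scene 0.082 191 [0.3125 0.3454]
scene 0.082 209 [0.4203 0.3741]
scene 0.082 244 [ 0.5193 -0.0938]
scene 0.082 303 [ 0.5908 -0.0813]
scene 0.082 245 [0.5493 0.3754]
scene 0.082 308 [0.6576 0.2513]
[0.6554 0.2337 0.1958] 14.47
```

```bash
python3 - <<'E'
import cv2,numpy as np
a=cv2.imread("pics/t2.png")[200:310,250:410]; b=cv2.imread("pics/s2.png")[180:300,210:380]
cv2.imwrite("pics/c2.png",np.hstack([cv2.resize(a,(400,275),interpolation=2),cv2.resize(b,(390,275),interpolation=2)]))
E
```

```text
(no output)
```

View pics/c2.png

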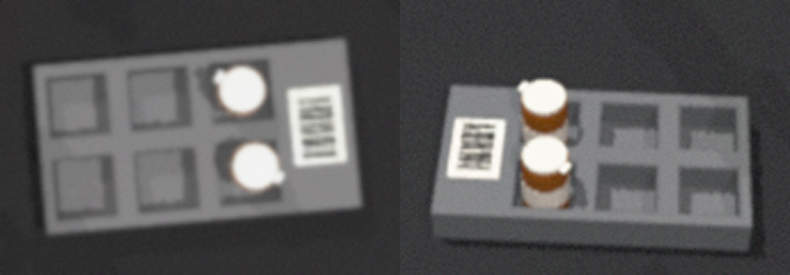

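The jar in pocket 1 has shifted to the right side of its pocket, at crop pixel (256,165), but it is still upright and seated. The jar in pocket 2 is fine, so I'll go on with jar 1.

Call:
step_arm(
  targets="0.5 0.005 0.035 -0.04 0 0 0;0.5 0.005 0.035 -0.12 0 0 0;0.5 0.005 0.035 -0.2 0 0 0;0.5 0.005 0.035 -0.26 0 0 0;0.5 0.005 0.035 -0.3 0 0 0;0.5 0.005 0.035 -0.321 0 0 0;0.5 0.005 0.035 -0.321 0 0 0;-1 0.005 0.035 -0.321 0 0 0;-1 0.005 0.035 -0.321 0 0 0;-1 0.005 0.035 -0.321 0 0 0",
)

```text
clock: 15.3
eef_pos: [0.6597, 0.2534, 0.0382]
tool_rot: [-0.5, 0.866, -0.0, 0.002]
ft_force: [-0.3, -0.2, -1.3]
grip_width: 0.0449
grasp_force: 61.2
```

Call:
step_arm(
  targets="-1 0 0 0 0 0 0;-1 0 0 0 0 0 0;-1 0 0 0.08 0 0 0;-1 0 0 0.16 0 0 0;-1 0 0 0.24 0 0 0;-1 0 0 0.24 0 0 0;-1 0 0 0.24 0 0 0;-1 0 0 0.24 0 0 0",
)

```text
clock: 15.97
eef_pos: [0.6578, 0.2531, 0.1556]
tool_rot: [-0.5, 0.866, 0.0, -0.0]
ft_force: [0.1, -0.1, -2.7]
grip_width: 0.0448
grasp_force: 62.0
```

Call:
step_arm(
  targets="-1 -0.138 -0.506 0.01 0 0 0;-1 -0.138 -0.506 0.01 0 0 0;-1 -0.138 -0.506 0.01 0 0 0;-1 -0.138 -0.506 0.01 0 0 0;-1 -0.138 -0.506 0.01 0 0 0;-1 -0.138 -0.506 0.01 0 0 0;-1 -0.138 -0.506 0.01 0 0 0;-1 -0.138 -0.506 0.01 0 0 0;-1 -0.138 -0.506 0.01 0 0 0;-1 -0.138 -0.506 0.01 0 0 0",
)

```text
clock: 16.8
eef_pos: [0.5886, 0.001, 0.1592]
tool_rot: [-0.5, 0.866, 0.001, -0.001]
ft_force: [-0.8, 0.5, -1.6]
grip_width: 0.0447
grasp_force: 62.0
```

Call:
step_arm(
  targets="-1 0 0 0 0 0 0;-1 0 0 0 0 0 0;-1 0 0 0 0 0 0",
)

```text
clock: 17.05
eef_pos: [0.5892, 0.0014, 0.1602]
tool_rot: [-0.501, 0.866, 0.0, -0.0]
ft_force: [0.6, 0.5, -1.8]
grip_width: 0.045
grasp_force: 62.0
```

Call:
step_arm(
  targets="-1 -0.001 -0.003 -0.03 0 0 0;-1 -0.001 -0.003 -0.08 0 0 0;-1 -0.001 -0.003 -0.13 0 0 0;-1 -0.001 -0.003 -0.17 0 0 0;-1 -0.001 -0.003 -0.2 0 0 0;-1 -0.001 -0.003 -0.22 0 0 0;-1 -0.001 -0.003 -0.23 0 0 0;-1 -0.001 -0.003 -0.235 0 0 0;-1 -0.001 -0.003 -0.235 0 0 0",
)

```text
clock: 17.8
eef_pos: [0.5887, -0.001, 0.044]
tool_rot: [-0.5, 0.866, -0.0, 0.0]
ft_force: [-0.7, -0.5, -1.2]
grip_width: 0.0447
grasp_force: 61.9
```

Call:
step_arm(
  targets="0.5 0 0 -0.003 0 0 0;0.5 0 0 -0.003 0 0 0;0.5 0 0 -0.003 0 0 0;0.5 0 0 0.06 0 0 0;0.5 0 0 0.13 0 0 0;-1 -0.002 -0.003 0.155 0 0 0;-1 -0.002 -0.003 0.155 0 0 0;-1 -0.002 -0.003 0.155 0 0 0;-1 -0.002 -0.003 0.155 0 0 0;-1 -0.002 -0.003 0.155 0 0 0",
)

```text
clock: 18.63
eef_pos: [0.5865, -0.0029, 0.119]
tool_rot: [-0.5, 0.866, 0.001, -0.001]
ft_force: [-0.2, -0.6, -0.5]
grip_width: 0.0035
grasp_force: 0.0
```

Call:
step_arm(
  targets="-1 0 0 -0.03 0 0 0;-1 0 0 -0.05 0 0 0;-1 0 0 -0.06 0 0 0;-1 0 0 -0.066 0 0 0;-1 0 0 -0.072 0 0 0;-1 0 0 -0.078 0 0 0;-1 0 0 -0.084 0 0 0;-1 0 0 -0.086 0 0 0;-1 0 0 -0.086 0 0 0;-1 0 0 -0.086 0 0 0",
)

```text
clock: 19.47
eef_pos: [0.5893, -0.0029, 0.0844]
tool_rot: [-0.5, 0.866, -0.002, 0.003]
ft_force: [-9.8, 0.1, 35.4]
grip_width: 0.0001
grasp_force: 17.1
```

Call:
step_arm(
  targets="-1 0 0 0 0 0 0;-1 0 0 0 0 0 0;-1 0 0 0 0 0 0;-1 0 0 0 0 0 0",
)

```text
clock: 19.8
eef_pos: [0.5892, -0.0029, 0.0844]
tool_rot: [-0.5, 0.866, -0.002, 0.003]
ft_force: [-10.7, 0.6, 34.8]
grip_width: -0.0001
grasp_force: 17.1
```

Call:
step_arm(
  targets="-1 0 0 0.05 0 0 0;-1 0 0.05 0.13 0 0 0;0.5 -0.076 0.756 0.24 0 0 0;0.5 -0.076 0.756 0.24 0 0 0;0.5 -0.076 0.756 0.24 0 0 0;0.5 -0.076 0.756 0.24 0 0 0;0.5 -0.076 0.756 0.24 0 0 0;0.5 -0.076 0.756 0.24 0 0 0;0.5 -0.076 0.756 0.24 0 0 0;0.5 -0.076 0.756 0.24 0 0 0",
)

```text
clock: 20.63
eef_pos: [0.5517, 0.3479, 0.1922]
tool_rot: [-0.5, 0.866, -0.0, -0.001]
ft_force: [0.5, 0.3, -0.5]
grip_width: 0.0638
grasp_force: 0.0
```

Call:
step_arm(
  targets="0.5 0 0 0 0 0 0;0.5 0 0 0 0 0 0;0.5 0 0 0 0 0 0;0.5 0 0 0 0 0 0",
)

```text
clock: 20.97
eef_pos: [0.5525, 0.3446, 0.1918]
tool_rot: [-0.499, 0.866, -0.0, -0.001]
ft_force: [-0.1, 0.4, -0.5]
grip_width: 0.0637
grasp_force: 0.0
```

```bash
python3 look.py 3 | grep -v .088
```

```text
top 0.082 306 [ 0.5935 -0.0812]
top 0.082 309 [ 0.5868 -0.0035]
top 0.082 157 [0.5441 0.3674]
top 0.082 324 [ 0.5205 -0.0954]
scene 0.082 274 [ 0.5185 -0.095 ]
scene 0.082 702 [0.5763 0.0283]
scene 0.082 332 [ 0.5904 -0.0808]
scene 0.082 293 [0.5482 0.3748]
scene 0.082 113 [ 0.65   -0.0729]
scene 0.082 162 [0.636  0.0779]
scene 0.082 108 [0.6445 0.0029]
[0.5529 0.3443 0.1922] 21.07
```

Call:
step_arm(
  targets="0.5 -0.007 0.061 0 0 0 0;0.5 -0.007 0.061 -0.08 0 0 0;0.5 -0.007 0.061 -0.16 0 0 0;0.5 -0.007 0.061 -0.23 0 0 0;0.5 -0.007 0.061 -0.29 0 0 0;0.5 -0.007 0.061 -0.312 0 0 0;0.5 -0.007 0.061 -0.312 0 0 0;-1 -0.007 0.061 -0.312 0 0 0;-1 -0.007 0.061 -0.312 0 0 0;-1 -0.007 0.061 -0.312 0 0 0",
)

```text
clock: 21.9
eef_pos: [0.5509, 0.3775, 0.0396]
tool_rot: [-0.5, 0.866, 0.0, 0.002]
ft_force: [-0.1, -0.2, -3.3]
grip_width: 0.0443
grasp_force: 61.3
```

Call:
step_arm(
  targets="-1 0 0 0 0 0 0;-1 0 0 0 0 0 0;-1 0 0 0.08 0 0 0;-1 0 0 0.16 0 0 0;-1 0 0 0.24 0 0 0;-1 0 0 0.24 0 0 0;-1 0 0 0.24 0 0 0;-1 0 0 0.24 0 0 0",
)

```text
clock: 22.57
eef_pos: [0.5488, 0.3765, 0.1566]
tool_rot: [-0.5, 0.866, 0.0, -0.0]
ft_force: [-0.8, 0.5, -2.1]
grip_width: 0.0445
grasp_force: 62.3
```

Call:
step_arm(
  targets="-1 -0.082 -0.768 0.01 0 0 0;-1 -0.082 -0.768 0.01 0 0 0;-1 -0.082 -0.768 0.01 0 0 0;-1 -0.082 -0.768 0.01 0 0 0;-1 -0.082 -0.768 0.01 0 0 0;-1 -0.082 -0.768 0.01 0 0 0;-1 -0.082 -0.768 0.01 0 0 0;-1 -0.082 -0.768 0.01 0 0 0;-1 -0.082 -0.768 0.01 0 0 0;-1 -0.082 -0.768 0.01 0 0 0",
)

```text
clock: 23.4
eef_pos: [0.5051, -0.0125, 0.1594]
tool_rot: [-0.497, 0.868, 0.0, -0.003]
ft_force: [0.5, 0.9, -1.5]
grip_width: 0.0449
grasp_force: 62.3
```

Call:
step_arm(
  targets="-1 0 0 0 0 0 0;-1 0 0 0 0 0 0;-1 0 0 0 0 0 0;-1 0 0 0 0 0 0",
)

```text
clock: 23.73
eef_pos: [0.5078, -0.0061, 0.1609]
tool_rot: [-0.501, 0.866, 0.001, -0.001]
ft_force: [0.6, 0.8, -1.7]
grip_width: 0.0445
grasp_force: 62.3
```

Call:
step_arm(
  targets="-1 0 -0.002 -0.03 0 0 0;-1 0 -0.002 -0.08 0 0 0;-1 0 -0.002 -0.13 0 0 0;-1 0 -0.002 -0.17 0 0 0;-1 0 -0.002 -0.2 0 0 0;-1 0 -0.002 -0.22 0 0 0;-1 0 -0.002 -0.23 0 0 0;-1 0 -0.002 -0.235 0 0 0;-1 0 -0.002 -0.235 0 0 0",
)

```text
clock: 24.48
eef_pos: [0.5081, -0.0074, 0.0452]
tool_rot: [-0.5, 0.866, 0.0, 0.0]
ft_force: [-0.2, 0.2, -1.9]
grip_width: 0.0446
grasp_force: 62.7
```

Call:
step_arm(
  targets="-1 0 0 -0.003 0 0 0;0.5 0 0 -0.003 0 0 0;0.5 0 0 -0.003 0 0 0;0.5 0 0 -0.003 0 0 0;0.5 0 0 0.06 0 0 0;0.5 0 0 0.13 0 0 0;-1 0 0 0.155 0 0 0;-1 0 0 0.155 0 0 0;-1 0 0 0.155 0 0 0;-1 0 0 0.155 0 0 0",
)

```text
clock: 25.32
eef_pos: [0.5076, -0.0083, 0.1209]
tool_rot: [-0.5, 0.866, 0.0, -0.001]
ft_force: [-0.5, -0.2, 0.1]
grip_width: 0.016
grasp_force: 0.0
```

Call:
step_arm(
  targets="-1 0 0 -0.02 0 0 0;-1 0 0 -0.05 0 0 0;-1 0 0 -0.06 0 0 0;-1 0 0 -0.066 0 0 0;-1 0 0 -0.072 0 0 0;-1 0 0 -0.078 0 0 0;-1 0 0 -0.084 0 0 0;-1 0 0 -0.087 0 0 0;-1 0 0 -0.087 0 0 0;-1 0 0 -0.087 0 0 0",
)

```text
clock: 26.15
eef_pos: [0.5103, -0.0083, 0.0845]
tool_rot: [-0.5, 0.866, -0.002, 0.003]
ft_force: [-11.4, 1.7, 40.6]
grip_width: 0.0004
grasp_force: 20.0
```

Call:
step_arm(
  targets="-1 0 0 0 0 0 0;-1 0 0 0 0 0 0;-1 0 0 0 0 0 0;-1 0 0 0 0 0 0",
)

```text
clock: 26.48
eef_pos: [0.5102, -0.0083, 0.0844]
tool_rot: [-0.5, 0.866, -0.002, 0.003]
ft_force: [-11.7, 1.2, 40.5]
grip_width: 0.0002
grasp_force: 20.0
```

Call:
step_arm(
  targets="-1 0 0 0.05 0 0 0;-1 0 0.05 0.13 0 0 0;0.5 -0.175 0.764 0.24 0 0 0;0.5 -0.175 0.764 0.24 0 0 0;0.5 -0.175 0.764 0.24 0 0 0;0.5 -0.175 0.764 0.24 0 0 0;0.5 -0.175 0.764 0.24 0 0 0;0.5 -0.175 0.764 0.24 0 0 0;0.5 -0.175 0.764 0.24 0 0 0;0.5 -0.175 0.764 0.24 0 0 0",
)

```text
clock: 27.32
eef_pos: [0.4292, 0.3351, 0.1909]
tool_rot: [-0.5, 0.866, -0.0, -0.001]
ft_force: [0.8, 0.0, -0.2]
grip_width: 0.0639
grasp_force: 0.0
```

Call:
step_arm(
  targets="0.5 0 0 0 0 0 0;0.5 0 0 0 0 0 0;0.5 0 0 0 0 0 0;0.5 0 0 0 0 0 0",
)

```text
clock: 27.65
eef_pos: [0.4302, 0.3321, 0.1906]
tool_rot: [-0.499, 0.866, -0.0, -0.001]
ft_force: [0.6, -0.8, -1.0]
grip_width: 0.0639
grasp_force: 0.0
```

```bash
python3 look.py 4 | grep -v .088
```

```text
top 0.082 302 [ 0.5937 -0.0814]
top 0.082 307 [ 0.587  -0.0034]
top 0.082 316 [ 0.5205 -0.0952]
top 0.082 304 [ 0.506 -0.01 ]
scene 0.082 235 [0.4202 0.3735]
scene 0.082 244 [ 0.5193 -0.0938]
scene 0.082 246 [ 0.5052 -0.0097]
scene 0.082 332 [ 0.582  -0.0031]
scene 0.082 307 [ 0.5906 -0.0811]
[0.4307 0.3319 0.1911] 27.75
```

Call:
step_arm(
  targets="0.5 -0.02 0.084 0 0 0 0;0.5 -0.02 0.084 -0.08 0 0 0;0.5 -0.02 0.084 -0.16 0 0 0;0.5 -0.02 0.084 -0.23 0 0 0;0.5 -0.02 0.084 -0.29 0 0 0;0.5 -0.02 0.084 -0.31 0 0 0;0.5 -0.02 0.084 -0.31 0 0 0;-1 -0.02 0.084 -0.31 0 0 0;-1 -0.02 0.084 -0.31 0 0 0;-1 -0.02 0.084 -0.31 0 0 0",
)

```text
clock: 28.58
eef_pos: [0.422, 0.3765, 0.039]
tool_rot: [-0.5, 0.866, 0.001, 0.002]
ft_force: [0.4, -0.6, -1.2]
grip_width: 0.0444
grasp_force: 61.3
```

Call:
step_arm(
  targets="-1 0 0 0 0 0 0;-1 0 0 0 0 0 0;-1 0 0 0.08 0 0 0;-1 0 0 0.16 0 0 0;-1 0 0 0.24 0 0 0;-1 0 0 0.24 0 0 0;-1 0 0 0.24 0 0 0;-1 0 0 0.24 0 0 0",
)

```text
clock: 29.25
eef_pos: [0.42, 0.3753, 0.1564]
tool_rot: [-0.5, 0.866, 0.0, -0.0]
ft_force: [-0.4, -0.1, -2.1]
grip_width: 0.0451
grasp_force: 62.3
```

Call:
step_arm(
  targets="-1 0.324 -0.593 0.01 0 0 0;-1 0.324 -0.593 0.01 0 0 0;-1 0.324 -0.593 0.01 0 0 0;-1 0.324 -0.593 0.01 0 0 0;-1 0.324 -0.593 0.01 0 0 0;-1 0.324 -0.593 0.01 0 0 0;-1 0.324 -0.593 0.01 0 0 0;-1 0.324 -0.593 0.01 0 0 0;-1 0.324 -0.593 0.01 0 0 0;-1 0.324 -0.593 0.01 0 0 0",
)

```text
clock: 30.08
eef_pos: [0.5819, 0.076, 0.1587]
tool_rot: [-0.498, 0.867, 0.001, -0.002]
ft_force: [0.3, 0.5, -1.8]
grip_width: 0.0444
grasp_force: 62.6
```

Call:
step_arm(
  targets="-1 0 0 0 0 0 0;-1 0 0 0 0 0 0;-1 0 0 0 0 0 0;-1 0 0 0 0 0 0",
)

```text
clock: 30.42
eef_pos: [0.5816, 0.0805, 0.1613]
tool_rot: [-0.501, 0.866, 0.0, -0.0]
ft_force: [0.2, -0.1, -2.0]
grip_width: 0.0444
grasp_force: 62.6
```

Call:
step_arm(
  targets="-1 0.001 -0.003 -0.03 0 0 0;-1 0.001 -0.003 -0.08 0 0 0;-1 0.001 -0.003 -0.13 0 0 0;-1 0.001 -0.003 -0.17 0 0 0;-1 0.001 -0.003 -0.2 0 0 0;-1 0.001 -0.003 -0.22 0 0 0;-1 0.001 -0.003 -0.23 0 0 0;-1 0.001 -0.003 -0.236 0 0 0;-1 0.001 -0.003 -0.236 0 0 0",
)

```text
clock: 31.17
eef_pos: [0.5829, 0.0781, 0.0449]
tool_rot: [-0.5, 0.866, -0.0, 0.0]
ft_force: [-0.4, 0.2, -1.7]
grip_width: 0.0445
grasp_force: 62.5
```

Call:
step_arm(
  targets="-1 0 0 -0.003 0 0 0;0.5 0 0 -0.003 0 0 0;0.5 0 0 -0.003 0 0 0;0.5 0 0 -0.003 0 0 0;0.5 0 0 0.06 0 0 0;0.5 0 0 0.13 0 0 0;-1 0 0 0.155 0 0 0;-1 0 0 0.155 0 0 0;-1 0 0 0.155 0 0 0;-1 0 0 0.155 0 0 0",
)

```text
clock: 32.0
eef_pos: [0.5823, 0.0774, 0.1202]
tool_rot: [-0.5, 0.866, 0.0, -0.001]
ft_force: [1.2, -0.1, -0.3]
grip_width: 0.0157
grasp_force: 0.0
```

Call:
step_arm(
  targets="-1 0 0 -0.02 0 0 0;-1 0 0 -0.05 0 0 0;-1 0 0 -0.06 0 0 0;-1 0 0 -0.066 0 0 0;-1 0 0 -0.072 0 0 0;-1 0 0 -0.078 0 0 0;-1 0 0 -0.082 0 0 0;-1 0 0 -0.084 0 0 0;-1 0 0 -0.084 0 0 0;-1 0 0 -0.084 0 0 0",
)

```text
clock: 32.83
eef_pos: [0.5842, 0.0778, 0.0841]
tool_rot: [-0.5, 0.866, -0.001, 0.003]
ft_force: [-7.5, -0.4, 29.1]
grip_width: -0.0
grasp_force: 14.6
```

Call:
step_arm(
  targets="-1 0 0 0 0 0 0;-1 0 0 0 0 0 0;-1 0 0 0 0 0 0;-1 0 0 0 0 0 0",
)

```text
clock: 33.17
eef_pos: [0.5842, 0.0778, 0.0841]
tool_rot: [-0.5, 0.866, -0.001, 0.003]
ft_force: [-8.0, 0.2, 29.5]
grip_width: 0.0001
grasp_force: 14.6
```

All five jars are loaded and pressed home. Next I'll refine the scanner pose from the averaged, unoccluded images.

```bash
python3 - <<'E'
import cv2,numpy as np
for n,k in(("top","t"),("scene","s")):
    m=np.mean([cv2.imread(f"pics/{k}{i}.png").astype(float) for i in(1,2,3,4)]+[cv2.imread(f"pics/{n}0.png").astype(float)],axis=0)
    cv2.imwrite(f"pics/avg_{n}.png",m.round().astype(np.uint8))
E
cat > ov.py <<'E'
from h import *
import sys
p=list(map(float,sys.argv[1:4])); out=sys.argv[4]
c35,s35=np.cos(np.radians(35)),np.sin(np.radians(35))
B=lambda a,y,n:(a*c35+n*s35,y,-a*s35+n*c35+.105)
def T(L):
    c,s=np.cos(p[2]),np.sin(p[2]); L=np.atleast_2d(L); return np.c_[p[0]+c*L[:,0]-s*L[:,1],p[1]+s*L[:,0]+c*L[:,1],L[:,2]]
V=[]
for n,(x,y,w,h) in dict(top=(425,260,110,75),scene=(100,150,110,75)).items():
    v=cv2.resize(cv2.imread(f"pics/avg_{n}.png")[y:y+h,x:x+w],None,fx=3.6,fy=3.6,interpolation=cv2.INTER_CUBIC); raw=v.copy()
    v=cv2.convertScaleAbs(v,alpha=1.6); raw=cv2.convertScaleAbs(raw,alpha=1.6)
    for f in [[B(-.024,-.023,.021),B(.066,-.023,.021),B(.066,.023,.021),B(-.024,.023,.021)],[B(.066,-.023,.021),B(.066,-.023,-.021),B(.066,.023,-.021),B(.066,.023,.021)]]:
        cv2.polylines(v,[np.round(((toP(n,T(f))-[x,y]+.5)*3.6)*16).astype(np.int32)],True,(0,0,255),1,cv2.LINE_AA,4)
    V.append(np.hstack([raw,v]))
cv2.imwrite(out,np.vstack(V))
E
python3 ov.py .4436 -.3912 1.6456 pics/sc1.png; python3 -c "
from workcell import bot;print(bot.get_obs()['joint_pos'].round(3))"
```

```text
[ 0.132  0.51   0.005  1.061  0.    -0.915]
```

View pics/sc1.png

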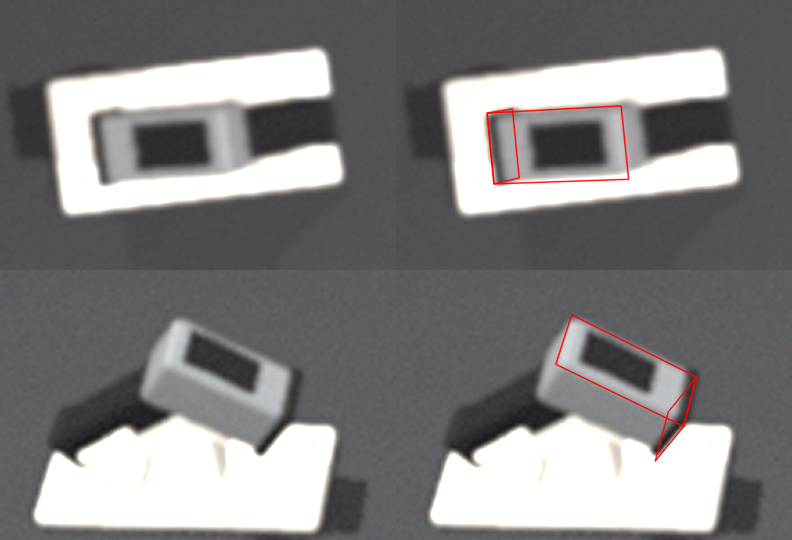

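```bash
python3 - <<'E'
from h import *
def W(n,a,z):
    x,y=(425,260) if n=="top" else (100,150); return toW(n,[[a[0]/3.6+x-.5,a[1]/3.6+y-.5]],z)[0]
print("nose top mid",W("top",(94,148),.0843),"rear top mid",W("top",(238,136.5),.136))
for nm,a,z in [("nose L",(92,113),.0843),("nose R",(103,184),.0843)]: print(nm,W("top",a,z))
print("scene rear-top corners",W("scene",(178,318),.136),"nose-top far corner",W("scene",(300,371),.0843),"nose bottom near",W("scene",(262,453),.105-.0551))
for n in("top","scene"):
    g=cv2.cvtColor(cv2.imread(f"pics/avg_{n}.png"),cv2.COLOR_BGR2GRAY)
    m=np.zeros_like(g)
    x,y=(425,260) if n=="top" else (100,180); m[y:y+75,x:x+110]=(g[y:y+75,x:x+110]>115)*255
    k,l,st,_=cv2.connectedComponentsWithStats(m); i=1+np.argmax(st[1:,4]); pts=np.argwhere(l==i)[:,::-1]
    h=cv2.convexHull(pts.astype(np.float32)).reshape(-1,2)
    for z in(.0,.012,.025):
        w=toW(n,h,z)[:,:2].astype(np.float32); print(n,z,[np.round(v,4) for v in cv2.minAreaRect(w)])
E
```

```text
nose top mid [ 0.43864192 -0.32523537  0.0843    ] rear top mid [ 0.44760208 -0.40490332  0.136     ]
nose L [ 0.46135335 -0.32444363  0.0843    ]
nose R [ 0.4153164  -0.33055697  0.0843    ]
scene rear-top corners [ 0.64467302 -0.33169371  0.136     ] nose-top far corner [ 0.63445575 -0.27012431  0.0843    ] nose bottom near [ 0.67256428 -0.28847549  0.0499    ]
top 0.0 [array([ 0.4459, -0.4124]), array([0.0938, 0.1943]), np.float64(6.2487)]
top 0.012 [array([ 0.4463, -0.4094]), array([0.0931, 0.1927]), np.float64(6.2487)]
top 0.025 [array([ 0.4468, -0.4061]), array([0.0923, 0.1911]), np.float64(6.2487)]
scene 0.0 [array([ 0.4351, -0.4134]), array([0.1067, 0.1949]), np.float64(6.2393)]
scene 0.012 [array([ 0.4457, -0.408 ]), array([0.1054, 0.1926]), np.float64(6.2393)]
scene 0.025 [array([ 0.4571, -0.4021]), array([0.1041, 0.1902]), np.float64(6.2393)]
```

```bash
python3 - <<'E'
from h import *
y=np.radians(96.3);F=np.array([np.cos(y),np.sin(y)]);L=np.array([-F[1],F[0]])
W=lambda a,z:toW("scene",[[a[0]/3.6+100-.5,(a[1]-270)/3.6+150-.5]],z)[0,:2]
# scanner-left (+y_s) = world -x ; far (upper) edge in scene is -x = +L side
for nm,a,z,dx,dy in [("rear top far",(178,318),.136,-.0076,.023),("nose top far",(300,371),.0843,.0661,.023),("nose bottom near",(262,453),.0499,.042,-.023),("rear top near",(155,354),.136,-.0076,-.023)]:
    w=W(a,z); print(nm,w.round(4),"origin->",(w-F*dx-L*dy).round(4))
E
python3 ov.py .4457 -.394 1.681 pics/sc2.png
```

```text
rear top far [ 0.4244 -0.3977] origin-> [ 0.4464 -0.3876]
nose top far [ 0.4105 -0.3283] origin-> [ 0.4406 -0.3915]
nose bottom near [ 0.4563 -0.3473] origin-> [ 0.4381 -0.3916]
rear top near [ 0.4589 -0.4024] origin-> [ 0.4352 -0.3974]
```

View pics/sc2.png

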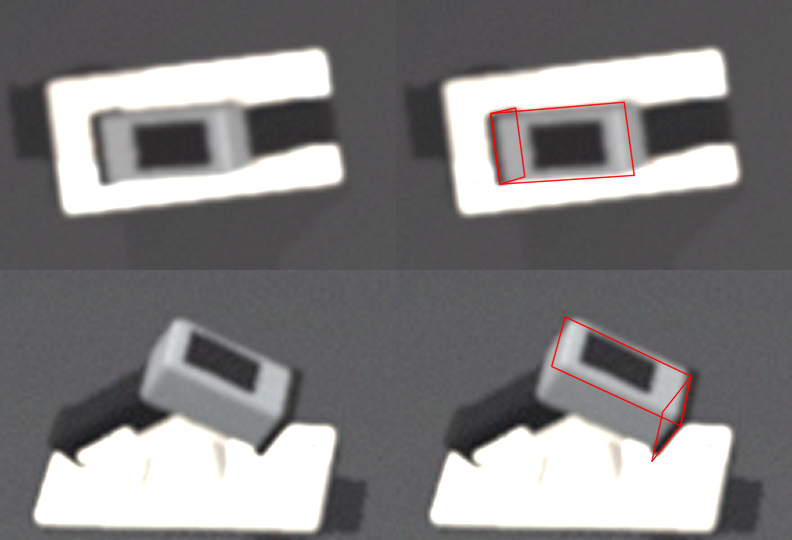

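Call:
step_arm(
  targets="-1 0 0 0.05 0 0 0;-1 0 0 0.12 0 0 0.1;-1 -0.278 -0.938 0.28 0 0 0.807;-1 -0.278 -0.938 0.28 0 0 0.807;-1 -0.278 -0.938 0.28 0 0 0.807;0.6 -0.278 -0.938 0.28 0 0 0.807;0.6 -0.278 -0.938 0.28 0 0 0.807;0.6 -0.278 -0.938 0.28 0 0 0.807;0.6 -0.278 -0.938 0.28 0 0 0.807;0.6 -0.278 -0.938 0.28 0 0 0.807",
)

```text
clock: 34.0
eef_pos: [0.4907, -0.2299, 0.1901]
tool_rot: [0.745, -0.667, -0.001, 0.0]
ft_force: [1.2, 0.1, -0.5]
grip_width: 0.0602
grasp_force: 0.0
```

Call:
step_arm(
  targets="0.6 0 0 0 0 0 0;0.6 0 0 0 0 0 0;0.6 0 0 0 0 0 0;0.6 0 0 0 0 0 0;0.6 0 0 0 0 0 0",
)

```text
clock: 34.42
eef_pos: [0.4925, -0.227, 0.1905]
tool_rot: [0.746, -0.666, -0.001, 0.0]
ft_force: [0.3, 0.7, 0.5]
grip_width: 0.0681
grasp_force: 0.0
```

Call:
step_arm(
  targets="0.6 -0.099 -0.33 0 0 0 0;0.6 -0.099 -0.33 0 0 0 0;0.6 -0.099 -0.33 0 0 0 0;0.6 -0.099 -0.33 0 0 0 0;0.6 -0.099 -0.33 0 0 0 0;0.6 -0.099 -0.33 0 0 0 0;0.6 -0.099 -0.33 0 0 0 0;0.6 -0.099 -0.33 0 0 0 0;0.6 -0.099 -0.33 0 0 0 0",
)

```text
clock: 35.17
eef_pos: [0.4438, -0.3916, 0.1913]
tool_rot: [0.746, -0.666, -0.0, -0.0]
ft_force: [0.3, -0.6, 0.3]
grip_width: 0.0685
grasp_force: 0.0
```

```bash
python3 look.py 5 | grep -v .088; python3 - <<'E'
import cv2,numpy as np
a=cv2.imread("pics/t5.png")[200:335,250:530]; b=cv2.imread("pics/s5.png")[110:300,90:390]
cv2.imwrite("pics/c5.png",np.vstack([cv2.resize(a,(560,270),interpolation=2),cv2.resize(b,(560,330),interpolation=2)]))
E
```

```text
top 0.082 300 [ 0.5939 -0.0813]
top 0.082 307 [ 0.587  -0.0034]
top 0.082 302 [0.5817 0.0751]
top 0.082 266 [ 0.5208 -0.0938]
top 0.082 300 [ 0.5061 -0.0096]
scene 0.082 232 [ 0.52   -0.0938]
scene 0.082 241 [ 0.5056 -0.0091]
scene 0.082 344 [ 0.5817 -0.0031]
scene 0.082 305 [ 0.5906 -0.0811]
scene 0.082 295 [0.5794 0.0759]
[ 0.4437 -0.3921  0.1915] 35.27
```

View pics/c5.png

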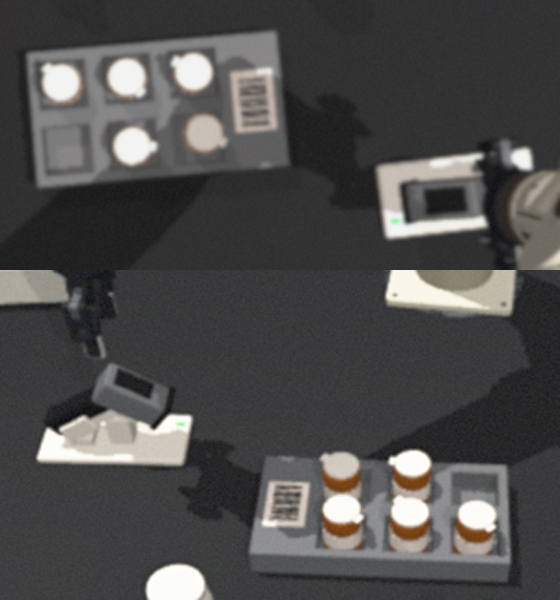

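The picture shows all five jars upright in their pockets, with the gripper above the scanner and lined up. I'll lower it and grip.

Call:
step_arm(
  targets="0.6 -0.001 0 -0.05 0 0 0;0.6 -0.001 0 -0.1 0 0 0;0.6 -0.001 0 -0.14 0 0 0;0.6 -0.001 0 -0.17 0 0 0;0.6 -0.001 0 -0.19 0 0 0;0.6 -0.001 0 -0.205 0 0 0;0.6 -0.001 0 -0.213 0 0 0;0.6 -0.001 0 -0.213 0 0 0;0.6 -0.001 0 -0.213 0 0 0",
)

```text
clock: 36.02
eef_pos: [0.4428, -0.3939, 0.0855]
tool_rot: [0.745, -0.667, 0.001, 0.0]
ft_force: [0.4, 0.2, 0.3]
grip_width: 0.0682
grasp_force: 0.0
```

Call:
step_arm(
  targets="0.3 0 0 0 0 0 0;0.2 0 0 0 0 0 0;0.1 0 0 0 0 0 0;0.05 0 0 0 0 0 0;-1 0 0 0 0 0 0;-1 0 0 0 0 0 0;-1 0 0 0 0 0 0;-1 0 0 0 0 0 0",
)

```text
clock: 36.68
eef_pos: [0.4436, -0.3941, 0.0861]
tool_rot: [0.745, -0.667, 0.002, -0.0]
ft_force: [2.2, 0.8, 5.5]
grip_width: 0.0449
grasp_force: 61.3
```

Call:
step_arm(
  targets="-1 0 0 0.03 0 0 0;-1 0 0 0.08 0 0 0;-1 0 0 0.14 0 0 0;-1 0 0 0.2 0 0 0;-1 0 0 0.2 0 0 0;-1 0 0 0.2 0 0 0",
)

```text
clock: 37.18
eef_pos: [0.4426, -0.3943, 0.186]
tool_rot: [0.745, -0.667, 0.001, 0.0]
ft_force: [-0.2, 0.4, -3.3]
grip_width: 0.0455
grasp_force: 63.5
```

Call:
step_arm(
  targets="-1 0.07 0.05 0 0 0 0;-1 0.14 0.1 0 0 0 0;-1 0.2 0.15 0 0 0 0;-1 0.264 0.2 0 0 0 0;-1 0.264 0.2 0 0 0 0;-1 0.264 0.2 0 0 0 0;-1 0.264 0.2 0 0 0 0;-1 0.264 0.2 0 0 0 0",
)

```text
clock: 37.85
eef_pos: [0.5727, -0.294, 0.183]
tool_rot: [0.744, -0.668, -0.002, 0.001]
ft_force: [-0.7, -0.9, -2.5]
grip_width: 0.0451
grasp_force: 63.7
```

Call:
step_arm(
  targets="-1 0.006 0 -0.04 0 0 0;-1 0.006 0 -0.08 0 0 0;-1 0.006 0 -0.11 0 0 0;-1 0.006 0 -0.131 0 0 0;-1 0.006 0 -0.131 0 0 0;-1 0.006 0 -0.131 0 0 0;-1 0.006 0 -0.131 0 0 0;-1 0.006 0 -0.131 0 0 0",
)

```text
clock: 38.52
eef_pos: [0.5781, -0.2944, 0.1209]
tool_rot: [0.745, -0.667, 0.001, -0.0]
ft_force: [-0.1, -0.1, -2.7]
grip_width: 0.0453
grasp_force: 63.9
```

```bash
python3 - <<'E'
from h import *
o=bot.get_obs();e=o["eef_pos"];print(e.round(4))
y=np.radians(96.3);F=np.array([np.cos(y),np.sin(y),0]);L=np.array([-F[1],F[0],0]);Z=np.array([0,0,1])
O=e+[-.0006,.0021,.0189]; c,s=np.cos(np.radians(35)),np.sin(np.radians(35))
P=lambda a,yy,n:O+F*(a*c+n*s)+L*yy+Z*(-a*s+n*c)
win=P(.066,0,0); hit=win+(F*c-Z*s)*((win[2]-.04)/s); print("win",win.round(4),"hit",hit.round(4),"dist",np.linalg.norm(hit-win).round(3))
V=[]
for n,(x,yy) in dict(top=(355,220),scene=(150,185)).items():
    im=bot.camera(n)[:,:,::-1].copy(); cv2.imwrite(f"pics/{n}6.png",im)
    r=cv2.convertScaleAbs(cv2.resize(im[yy:yy+83,x:x+110],None,fx=3.6,fy=3.6,interpolation=2),alpha=1.4); v=r.copy()
    D=lambda Q,col,cl:cv2.polylines(v,[np.round((toP(n,np.array(Q))-[x,yy]+.5)*3.6*16).astype(np.int32)],cl,col,1,cv2.LINE_AA,4)
    D([P(-.024,-.023,.021),P(.066,-.023,.021),P(.066,.023,.021),P(-.024,.023,.021)],(0,0,255),True)
    D([P(.066,-.023,.021),P(.066,-.023,-.021),P(.066,.023,-.021),P(.066,.023,.021)],(0,0,255),True)
    D([win,hit],(0,255,0),False); V.append(np.hstack([r,v]))
cv2.imwrite("pics/c6.png",np.vstack(V))
E
```

```text
[ 0.5781 -0.2944  0.1209]
win [ 0.5715 -0.2385  0.102 ] hit [ 0.5618 -0.1506  0.04  ] dist 0.108
```

View pics/c6.png

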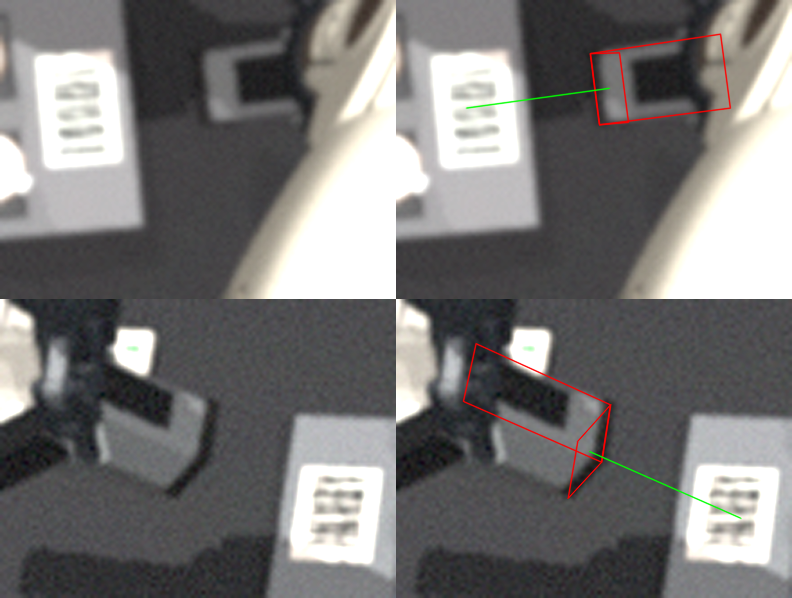

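The overlay matches the scanner to about 2 mm and the sight meets the label about 6 mm beyond its middle. I'll correct that small error and hold still for over 2 s.

Call:
step_arm(
  targets="-1 -0.003 -0.003 -0.007 0 0 0;-1 -0.003 -0.003 -0.007 0 0 0;-1 -0.003 -0.003 -0.007 0 0 0;-1 -0.003 -0.003 -0.007 0 0 0;-1 -0.003 -0.003 -0.007 0 0 0;-1 -0.003 -0.003 -0.007 0 0 0;-1 -0.003 -0.003 -0.007 0 0 0;-1 -0.003 -0.003 -0.007 0 0 0;-1 -0.003 -0.003 -0.007 0 0 0;-1 -0.003 -0.003 -0.007 0 0 0",
)

```text
clock: 39.45
eef_pos: [0.5759, -0.2951, 0.1158]
tool_rot: [0.745, -0.667, -0.0, 0.0]
ft_force: [0.4, 0.5, -1.7]
grip_width: 0.0449
grasp_force: 63.9
```

Call:
step_arm(
  targets="-1 0 0 0 0 0 0;-1 0 0 0 0 0 0;-1 0 0 0 0 0 0;-1 0 0 0 0 0 0;-1 0 0 0 0 0 0;-1 0 0 0 0 0 0;-1 0 0 0 0 0 0;-1 0 0 0 0 0 0;-1 0 0 0 0 0 0;-1 0 0 0 0 0 0",
)

```text
clock: 40.28
eef_pos: [0.5758, -0.2951, 0.1158]
tool_rot: [0.745, -0.667, -0.0, 0.0]
ft_force: [0.3, -0.3, -2.9]
grip_width: 0.0452
grasp_force: 63.9
```

Call:
step_arm(
  targets="-1 0 0 0 0 0 0;-1 0 0 0 0 0 0;-1 0 0 0 0 0 0;-1 0 0 0 0 0 0;-1 0 0 0 0 0 0;-1 0 0 0 0 0 0;-1 0 0 0 0 0 0;-1 0 0 0 0 0 0;-1 0 0 0 0 0 0;-1 0 0 0 0 0 0",
)

```text
clock: 41.12
eef_pos: [0.5759, -0.2951, 0.1158]
tool_rot: [0.745, -0.667, -0.0, 0.0]
ft_force: [-0.3, -0.8, -2.4]
grip_width: 0.0456
grasp_force: 63.9
```

Call:
step_arm(
  targets="-1 0 0 0 0 0 0;-1 0 0 0 0 0 0;-1 0 0 0 0 0 0;-1 0 0 0 0 0 0;-1 0 0 0 0 0 0;-1 0 0 0 0 0 0;-1 0 0 0 0 0 0;-1 0 0 0 0 0 0;-1 0 0 0 0 0 0;-1 0 0 0 0 0 0",
)

```text
clock: 41.95
eef_pos: [0.5759, -0.2951, 0.1158]
tool_rot: [0.745, -0.667, 0.0, -0.0]
ft_force: [-0.3, -0.3, -2.4]
grip_width: 0.0454
grasp_force: 63.9
```

Call:
step_arm(
  targets="-1 0 0 0 0 0 0;-1 0 0 0 0 0 0;-1 0 0 0 0 0 0;-1 0 0 0 0 0 0;-1 0 0 0 0 0 0;-1 0 0 0 0 0 0;-1 0 0 0 0 0 0;-1 0 0 0 0 0 0;-1 0 0 0 0 0 0;-1 0 0 0 0 0 0",
)

```text
clock: 42.78
eef_pos: [0.5759, -0.2951, 0.1158]
tool_rot: [0.745, -0.667, 0.0, 0.0]
ft_force: [0.1, -0.1, -3.0]
grip_width: 0.0451
grasp_force: 63.9
```

Call:
step_arm(
  targets="-1 0 0 0.05 0 0 0;-1 0 0 0.1 0 0 0;-1 0 0 0.14 0 0 0;-1 -0.07 -0.05 0.14 0 0 0;-1 -0.14 -0.1 0.14 0 0 0;-1 -0.2 -0.15 0.14 0 0 0;-1 -0.266 -0.198 0.14 0 0 0;-1 -0.266 -0.198 0.14 0 0 0;-1 -0.266 -0.198 0.14 0 0 0;-1 -0.266 -0.198 0.14 0 0 0",
)

```text
clock: 43.62
eef_pos: [0.4428, -0.3944, 0.186]
tool_rot: [0.744, -0.668, 0.0, -0.0]
ft_force: [-0.2, 0.4, -2.5]
grip_width: 0.0455
grasp_force: 64.0
```

Call:
step_arm(
  targets="-1 0 0 0 0 0 0;-1 0 0 0 0 0 0;-1 0 0 0 0 0 0;-1 0 0 0 0 0 0;-1 0 0 0 0 0 0",
)

```text
clock: 44.03
eef_pos: [0.4435, -0.3935, 0.1856]
tool_rot: [0.745, -0.667, -0.0, -0.0]
ft_force: [-1.2, 0.3, -1.8]
grip_width: 0.0457
grasp_force: 64.0
```

Call:
step_arm(
  targets="-1 -0.001 -0.001 -0.05 0 0 0;-1 -0.001 -0.001 -0.1 0 0 0;-1 -0.001 -0.001 -0.14 0 0 0;-1 -0.001 -0.001 -0.165 0 0 0;-1 -0.001 -0.001 -0.18 0 0 0;-1 -0.001 -0.001 -0.188 0 0 0;-1 -0.001 -0.001 -0.194 0 0 0;-1 -0.001 -0.001 -0.197 0 0 0;-1 -0.001 -0.001 -0.197 0 0 0;-1 -0.001 -0.001 -0.197 0 0 0",
)

```text
clock: 44.87
eef_pos: [0.4429, -0.395, 0.0882]
tool_rot: [0.745, -0.667, 0.001, 0.0]
ft_force: [0.3, -0.3, -3.4]
grip_width: 0.0452
grasp_force: 64.0
```

Call:
step_arm(
  targets="-1 0.001 0.002 -0.002 0 0 0;-1 0.001 0.002 -0.004 0 0 0;-1 0.001 0.002 -0.005 0 0 0;-1 0.001 0.002 -0.005 0 0 0",
)

```text
clock: 45.2
eef_pos: [0.4434, -0.3941, 0.0861]
tool_rot: [0.745, -0.667, 0.001, 0.0]
ft_force: [-0.7, 0.2, 4.1]
grip_width: 0.0454
grasp_force: 64.8
```

Seated: the vertical force went from -3 to +4 N at the original height. I'll release, rise and clear.

Call:
step_arm(
  targets="0.2 0 0 0 0 0 0;0.5 0 0 0 0 0 0;0.6 0 0 0 0 0 0;0.6 0 0 0 0 0 0;0.6 0 0 0.06 0 0 0;0.6 0 0 0.14 0 0 0;0.6 0 0 0.22 0 0 0;0.6 0 0 0.3 0 0 0;0.6 0 0 0.38 0 0 0;0.6 0 0 0.38 0 0 0",
)

```text
clock: 46.03
eef_pos: [0.4456, -0.396, 0.2846]
tool_rot: [0.745, -0.667, 0.008, -0.0]
ft_force: [1.5, -0.6, 1.0]
grip_width: 0.0681
grasp_force: 0.0
```

Call:
step_arm(
  targets="0.6 -0.4 0.1 0 0 0 0;0.6 -0.4 0.1 0 0 0 0;0.6 -0.4 0.1 0 0 0 0;0.6 -0.4 0.1 0 0 0 0;0.6 -0.4 0.1 0 0 0 0;0.6 -0.4 0.1 0 0 0 0;0.6 -0.4 0.1 0 0 0 0;0.6 -0.4 0.1 0 0 0 0",
)

```text
clock: 46.7
eef_pos: [0.2432, -0.3441, 0.2751]
tool_rot: [0.745, -0.667, 0.001, 0.0]
ft_force: [0.6, -0.9, -0.3]
grip_width: 0.0682
grasp_force: 0.0
```

```bash
python3 look.py 6 | grep -v .088; python3 - <<'E'
import cv2,numpy as np
for n,k,(x,y) in(("top","t",(425,260)),("scene","s",(100,150))):
    a=[cv2.imread(f"pics/{f}.png")[y:y+75,x:x+110] for f in("avg_"+n,k+"6")]
    r=np.hstack([cv2.resize(i,None,fx=3.6,fy=3.6,interpolation=2) for i in a]); V=r if n=="top" else np.vstack([V,r])
cv2.imwrite("pics/c7.png",V)
E
```

```text
top 0.082 302 [ 0.5937 -0.0814]
top 0.082 307 [ 0.587  -0.0034]
top 0.082 302 [0.5817 0.0751]
top 0.082 318 [ 0.5204 -0.0952]
top 0.082 309 [ 0.5061 -0.0099]
scene 0.082 246 [ 0.5195 -0.0938]
scene 0.082 243 [ 0.5054 -0.0097]
scene 0.082 330 [ 0.5822 -0.0031]
scene 0.082 298 [ 0.5907 -0.0816]
scene 0.082 284 [0.5796 0.0753]
[ 0.2439 -0.3442  0.2748] 46.8
```

View pics/c7.png

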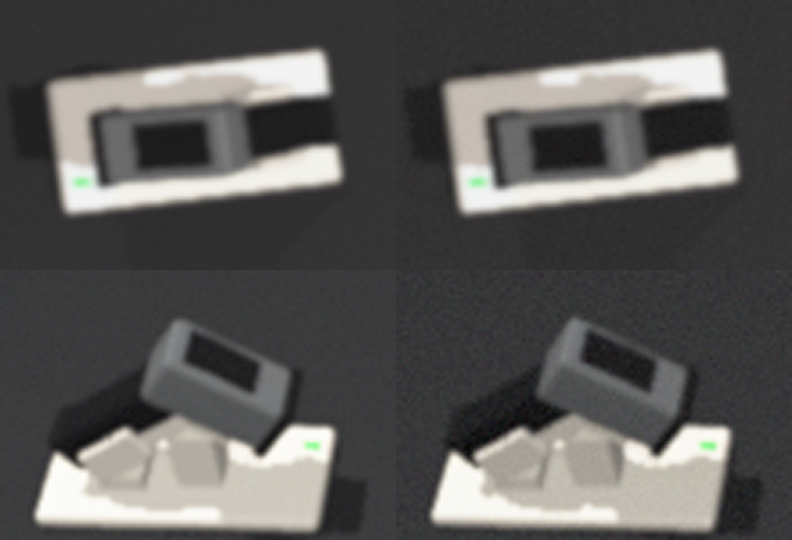

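View pics/s6.png

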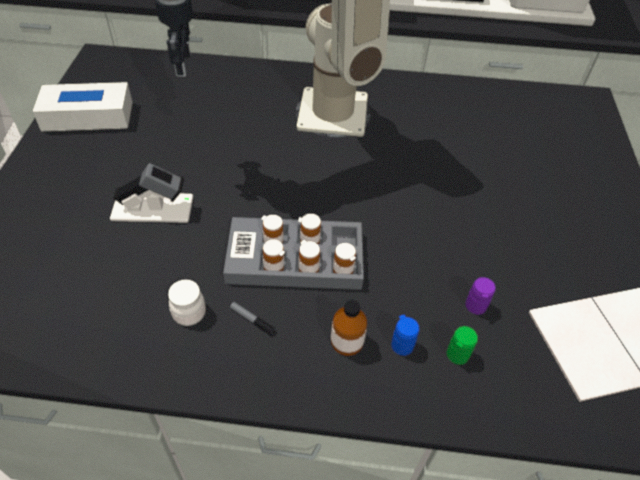

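The scanner sits in its cradle as it did at the start, and all five jars are upright and closed. The reagent bottle, tub and marker are where they were, so I'm handing in.

```bash
python3 -c "
from workcell import bot;print(bot.job_done())"
```

```text
the job is handed in; nothing more can be done
None
```

The job is handed in at about 47 s: all five jars stand in the rack with lids pressed home, the scanner was aimed at the label from about 10 cm for roughly 3.3 s and is back on its cradle, but no read signal was available and the verdict was not shown.

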